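Kit a glazing job: blocked lenses, then frame, in the job tray

TASK

Make up the job tray for the glazing bench: lay the red-blocked lens in the red well and the blue-blocked lens in the blue well, block up and flat down, then lay the black frame front over them, back face up as it lies now, resting on the two pillars with its hinge lugs between the locating pins. Swing the cover fully shut, and do not shift or tip the other things on the bench.

Things in the scene. Friction and masses are not known exactly. Their poses are not given: they have to be found in the camera images.
- tray: Grey open job tray, 110 (x) x 170 (y) x 37 mm, fixed to the table; walls 3 mm. Origin: centre of its underside, on the table. +x points to its hinge (far) side, +y to its left end, z up. Inside, a deck 10 mm above the table has two round wells; at each end a pillar (top 23 mm above the table, from 60 mm outwards in y, from x = -14 to +30 mm) carries the frame front
- well_red (a point): centre of the floor of the right-hand well (red felt, red dot before it), at tray (0, -32, 4) mm. Well 53 mm in diameter, 6 mm deep from the deck, with a 1.5 mm lead-in chamfer; frame as the tray's
- well_blue (a point): the same for the left-hand well (blue felt, blue dot), at tray (0, +32, 4) mm
- lens_red_center (a point): round brown-tinted spectacle lens, 50 mm in diameter and 6.6 mm thick, with a round red plastic block stuck upright on its middle: block 20 mm in diameter, 10 mm tall, the part to grasp (from 6.6 to 16.6 mm up). Point: on its axis, half-way up (8.3 mm over its underside); z up. About 16 g. It lies on the work board, whose top is 22 mm above the table
- lens_blue_center (a point): the same kind of lens with a blue block. The two lenses may lie in either place
- frame_center (a point): black spectacle frame front without temples, lying flat, back face up; 44 (x) x 136 (y) mm, 9 mm thick (the hinges stand up to 11 mm). Point: centre, 4.5 mm over its underside. y runs along its length, +x to the brow side, where bridge and hinge lugs sit. Grasp it across its 44 mm at the middle of an eye, 34 mm either side of the centre; the eyes are closed to fingers. About 23 g. It lies on the table
- lug_left (a point): the frame's hinge lug at its +y end, at frame (+10, +65) mm from its centre, at mid thickness; lug 10 mm in x, 6 mm in y
- lug_right (a point): the hinge lug at its -y end, at frame (+10, -65) mm from its centre
- seat_left (a point): where the left lug's centre lies when the frame is seated: tray (10, +65, 27.5) mm, the frame centre then being over the tray's centre at 27.5 mm and its axes along the tray's. Between two upright steel pins, 6 mm in diameter with round tops, top 33 mm above the table, at tray x = 0.5 and 19.5 mm, y = 67 mm: 1.5 mm free either side of the lug
- seat_right (a point): the same for the right lug, at tray (10, -65, 27.5) mm
- cover_hinge (a point): middle of the cover's hinge line, at tray (56.5, 0, 38.5) mm; the line runs along the tray's y
- cover_lip (a point): outer edge of the dark lip in the middle of the cover's free edge, 122.5 mm from the hinge line; lip 44 mm wide, 12 mm deep, 3.5 mm thick. The cover is a grey rim with a clear window, 110 x 170 x 4 mm
- cover (a joint): angle of the cover: 0 shut, grows as it opens; starts leaning back at about 2.2 to 2.6 (stop at 2.65). The hinge is stiff enough to stay wherever it is left (about 1 N at the lip moves it): push it from behind at the lip, up over the top, then down from above
- spray_bottle: white spray bottle with a blue head, 38 mm in diameter, 125 mm tall; origin under its centre. Bystander
- brown_bottle: small brown bottle with a black cap, 32 mm in diameter, 62 mm tall; origin under its centre. Bystander
- loupe: black watchmaker's loupe, 38 mm in diameter, 31 mm tall; origin under its centre. Bystander
- screwdriver: small green screwdriver, 146 mm along its y, 14 mm thick, lying on the board between the lenses; origin under its middle. Bystander. To the left of the work board a display rack, a spectacle stand (0.22 m tall) and, overhead, a lamp; a vice (76 mm) at the front right

How it is judged:
On the way, in this order (a step that is already met when the one before it is completed fails the run):
1. both lenses lie flat in the wells of their own colour (horizontal distance between lens_red_center and well_red below 0.003 m and z of lens_red_center in the frame of well_red below 0.0105 m and angle between each of lens_red_center, lens_blue_center's own z axis and vertical below 0.07 rad and horizontal distance between lens_blue_center and well_blue below 0.003 m and z of lens_blue_center in the frame of well_blue below 0.0105 m), for 0.2 s.
2. the frame front rests on the pillars over the lenses, its lugs between the pins (all of step 1 and distance between lug_left and seat_left below 0.0045 m and distance between lug_right and seat_right below 0.0045 m), for 0.2 s.
3. the cover is shut (value of joint cover below 0.05 rad), for 0.2 s.
At the end, for the whole second after the job is handed in: each lens flat on the floor of the well of its colour (axis within 3 mm, under 0.07 rad tilt), the frame front resting on the pillars above with each lug within 4.5 mm of its seat between the pins, the cover shut (under 0.05 rad), all at rest (all of step 2 and value of joint cover below 0.05 rad and linear speed of each of lens_red, lens_blue, frame below 0.02 m/s); the robot touches nothing.
It fails at once if a bystander (spray bottle, brown bottle, loupe, screwdriver) is shifted by more than 30 mm or tipped (distance of any of spray_bottle, brown_bottle, loupe, screwdriver from where it was at the start of the episode above 0.03 m or angle between any of spray_bottle, brown_bottle, loupe's own z axis and vertical above 0.5 rad).
It also fails if it takes over 72 s, if anything falls off the work surface, if the arm or the gripper's body presses on something with over 40 N, if the wrist force passes 120 N, or if a joint passes its speed limit or range.

ROBOT

A 6-joint arm with a two-finger parallel gripper is mounted at the origin on a cart in front of the work surface, level with it; the furniture and walls round the work are solid. World frame = base frame: x ahead of the robot, y to its left, z up, the work surface at z = 0. Lengths are in m, angles in rad, forces in N, time in s.
With the tool pointing down it reaches from about 0.325 to 0.925 m from the base axis. Payload 3.1 kg.
Tool frame: the origin (TCP) lies midway between the tips of the shut fingers; the grasp point (between the pads) lies 19 mm behind it; z points along the fingers, x is the direction in which the jaws open and shut, and the axes are right-handed (so a half turn about z gives the same grasp; the last joint's range is limited). The gripper opens to 85 mm and grips with 20 to 120 N. Pads are 22 mm wide; open, the fingers measure 114 mm over their backs; the gripper's body (76 mm by 85 mm) begins 54 mm behind the grasp point. The pads swing forward as they close: fully open they stand 13 mm farther back than shut.
Start: joints at [-1.215, 0.217, 1.613, -0, 1.311, -0.112], TCP at [0.282, -0.558, 0.231] pointing down, gripper open.
Joint ranges: [-2.75, 2.75], [-0.78, 2.1], [0.31, 2.55], [-1.13, 4.27], [0.13, 2.63], [-2.58, 2.58]. Speed limits (rad/s): [2.79, 2.79, 3.14, 3.14, 3.14, 3.14].

INTERFACE

Orientations are given as a 3x3 rotation matrix whose columns are the frame's x, y, z axes.
In Python, from bench import r, eoat, planner, snapshot, ticket gives the robot as it stands. The module is installed in compiled form; this text tells all that it offers. Calls block until the motion is done:
- r.reach(position, orientation): joint-space move of the TCP to a pose.
- r.move_straight(position, speed=0.15, rotation=None, guard=None): straight line of the TCP; rotation=None keeps the orientation; speed is the mean speed in m/s. With guard (N) it stops when the force on the tool has changed by that much, and returns True; else False.
- r.set_joints(angles): joint-space move.
- eoat.release() and eoat.gripper_close(force=None): open the fingers fully, or close them until they stop; force is the grip in N (None keeps the last).
- r.pause(seconds).
- planner.solve_ik(position, orientation): joint angles nearest the present ones, or None.
- snapshot(name): name is "scene" or "side" or "wrist"; returns a dict with "pixels" (384x512x3 uint8, red, green, blue), "range_z" (384x512 float32, m along the optical axis (not along the pixel's ray), 0 where there is no reading), "camera_matrix" (3x3 intrinsics, pixels), "dist_coeffs" ([k1, k2, p1, p2, k3] as OpenCV has them; the pictures are not rectified), "T" (4x4, takes a point from camera to world coordinates); the wrist camera has in their place "T_tool_cam" (4x4, takes a point from camera to tool coordinates, whose origin is the TCP and whose axes are the tool frame's). Camera axes: x right, y down, z forward; pixel columns grow to the right and rows downward; lengths in m; the calibration is good to about 2 mm. A picture is of the moment at which its call begins: read the wrist's pose just before it.
A pose or a line that the arm cannot do raises r.PlanningError and nothing moves.
- ticket.sign_off(): hands the job in, once; it reports no verdict.
Readings, each from a call of its own:
- r.read_time(): time.
- r.read_joint_positions(): joint angles.
- r.read_qvel(): joint speeds.
- r.read_joint_efforts(): joint torques, N m.
- r.read_eef_pos(): TCP position.
- r.read_tcp_rot(): TCP orientation.
- r.read_contact_force(): force on the tool from outside, world axes, zero at the start.
- r.read_torque(): the same for the moment, N m.
- r.read_finger_gap(): opening from 0.0 (shut) to 1.0 (fully open).
Only numpy, scipy, OpenCV 4.12 (cv2) and the standard library are available. Lean on these libraries where they do the work, as an engineer would, in place of code of your own. Each camera call takes 0.05 s, during which the arm holds its last target.

## Working session

There is one attempt and no reset: what is moved stays moved. The work goes in short steps, each a Python script; the robot and the scene stay as the last script left them, time stands still between calls to the robot, and variables do not carry over. Pictures are saved under pics/ and viewed, and the job is handed in when it is done.

```bash
mkdir -p pics; cat > h.py <<'E'
import numpy as np, cv2
from bench import r, eoat, planner, snapshot, ticket
def save(s,n): cv2.imwrite('pics/'+n+'.png', cv2.cvtColor(s['pixels'],cv2.COLOR_RGB2BGR))
def cloud(s,T=None):
    T=s['T'] if T is None else T
    h,w=s['range_z'].shape
    u,v=np.meshgrid(np.arange(w),np.arange(h))
    p=cv2.undistortPoints(np.stack([u,v],-1).reshape(-1,1,2).astype(np.float64),s['camera_matrix'],s['dist_coeffs']).reshape(h,w,2)
    z=s['range_z'].astype(float)
    P=np.stack([p[...,0]*z,p[...,1]*z,z],-1)
    W=P@T[:3,:3].T+T[:3,3]
    W[z==0]=np.nan
    return W
def wristT():
    T=np.eye(4);T[:3,:3]=r.read_tcp_rot();T[:3,3]=r.read_eef_pos();return T
def Rd(a): # tool down, tool x at angle a in world
    c,s=np.cos(a),np.sin(a)
    return np.array([[c,s,0],[s,-c,0],[0,0,-1.]])
E
python3 - <<'E'
from h import *
for n in ('scene','side'):
    s=snapshot(n);save(s,n+'0');np.savez('pics/'+n+'0.npz',**s)
    print(n,s['T'],s['camera_matrix'])
T=wristT();s=snapshot('wrist');save(s,'wrist0');print(s['T_tool_cam'],T,r.read_time())
E
```

```text
scene [[-0.5655579  -0.60508167  0.56037526 -0.27836751]
 [-0.82470621  0.41657688 -0.38252239  0.4507052 ]
 [-0.00198209 -0.67848352 -0.73461295  1.10820786]
 [ 0.          0.          0.          1.        ]] [[458.15158882   0.         255.74544358]
 [  0.         458.15158882 186.90186119]
 [  0.           0.           1.        ]]
side [[-0.99988755 -0.00110786  0.01495497  0.50373424]
 [-0.01410759  0.40763973 -0.91303386  0.93156307]
 [-0.00508473 -0.91314217 -0.40760952  0.52039483]
 [ 0.          0.          0.          1.        ]] [[470.89703808   0.         259.85535285]
 [  0.         470.89703808 193.01264698]
 [  0.           0.           1.        ]]
[[ 9.99999511e-01 -6.22192534e-04 -7.68287384e-04  2.39053813e-04]
 [ 8.05146659e-04  9.63505713e-01  2.67686557e-01 -6.69743507e-02]
 [ 5.73696706e-04 -2.67687045e-01  9.63505743e-01 -1.42481450e-01]
 [ 0.00000000e+00  0.00000000e+00  0.00000000e+00  1.00000000e+00]] [[ 4.50945396e-01 -8.92551224e-01 -7.50478265e-04  2.81596266e-01]
 [-8.92548973e-01 -4.50945956e-01  2.01894512e-03 -5.57156788e-01]
 [-2.14043707e-03 -2.40595399e-04 -9.99997680e-01  2.30098052e-01]
 [ 0.00000000e+00  0.00000000e+00  0.00000000e+00  1.00000000e+00]] 0.15
```

View pics/scene0.png

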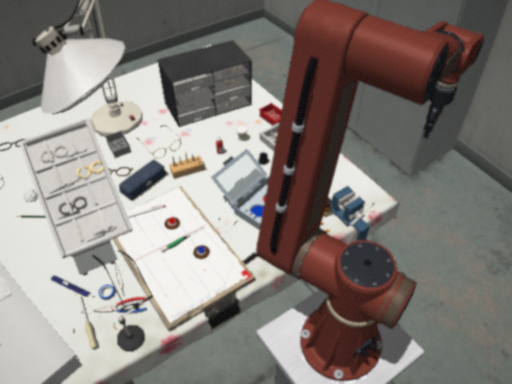

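View pics/side0.png

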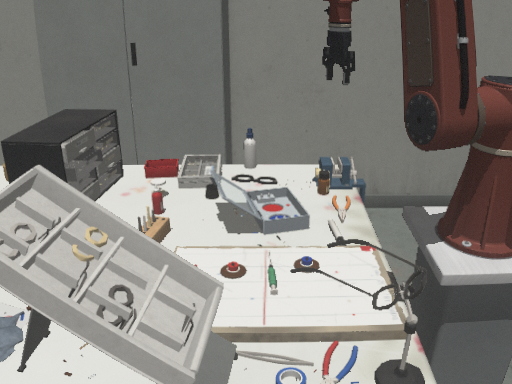

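View pics/wrist0.png

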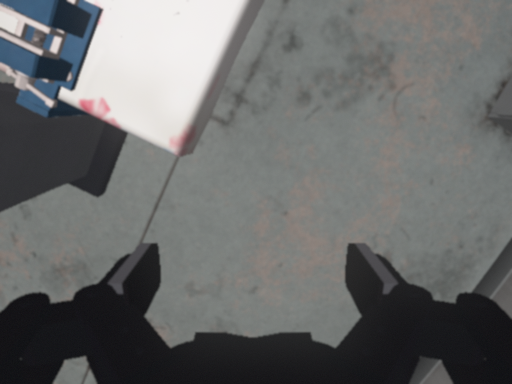

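Side view: red lens at (233,269), blue at (307,264), tray around (275,210) with the cover leaning left, and the black frame front at (255,180) behind the tray. Now I'll locate them.

```bash
python3 - <<'E'
from h import *
s=dict(np.load('pics/side0.npz'));W=cloud(s)
for n,(u,v) in dict(red=(233,266),blue=(307,260),fr1=(242,179),fr2=(268,181),br=(255,179),trayc=(275,210),redwell=(272,208),bluewell=(281,218),lip=(222,180),spray=(250,152),brown=(323,183),loupe=(212,190),scr=(271,275),rimA=(250,230),rimB=(306,222)).items(): print(n,W[v,u].round(4))
im=s['pixels'].astype(int)
Rr,G,B=im[...,0],im[...,1],im[...,2]
for n,m in dict(red=(Rr>110)&(G<60)&(B<60),blue=(B>90)&(Rr<70)&(G<90)).items():
  k,l,st,c=cv2.connectedComponentsWithStats(m.astype(np.uint8))
  for i in range(1,k):
    if st[i,4]>15: print(n,c[i],st[i,4],np.nanmedian(W[l==i],0).round(4), np.nanmax(W[l==i],0).round(4),np.nanmin(W[l==i],0).round(4))
x0=190;c=cv2.resize(s['pixels'][140:300,x0:350],None,fx=5,fy=5,interpolation=cv2.INTER_CUBIC)[:600]
c=cv2.resize(s['pixels'][140:260,x0:350],None,fx=5,fy=5,interpolation=cv2.INTER_CUBIC)
cv2.imwrite('pics/sidecrop.png',c[...,::-1])
E
```

```text
red [0.5669 0.1883 0.0391]
blue [0.427  0.1662 0.0387]
fr1 [ 0.5759 -0.3297  0.0017]
fr2 [ 0.5006 -0.3223 -0.0014]
br [ 0.5384 -0.3377 -0.0016]
trayc [ 0.4835 -0.1209  0.0043]
redwell [ 0.4909 -0.1342  0.0034]
bluewell [ 0.4719 -0.0141  0.0366]
lip [ 0.6129 -0.1241  0.0837]
spray [ 0.555  -0.4187  0.0536]
brown [ 0.3543 -0.223   0.0344]
loupe [ 0.6478 -0.1964  0.0254]
scr [0.496  0.2113 0.0348]
rimA [ 0.5425 -0.0224  0.0012]
rimB [ 0.4136 -0.0303  0.018 ]
red [161.0733945  167.14220183] 436 [ 0.8219 -0.3511  0.0227] [ 0.8677 -0.337   0.0364] [ 0.7717 -0.4197  0.0039]
red [155.77777778 202.5       ] 18 [ 0.778  -0.1038  0.0328] [ 0.7844 -0.1006  0.044 ] [ 0.7682 -0.107   0.0218]
blue [306.90322581 262.12903226] 31 [0.4271 0.1688 0.0349] [0.4348 0.1731 0.0391] [0.4186 0.1606 0.0306]
```

View pics/sidecrop.png

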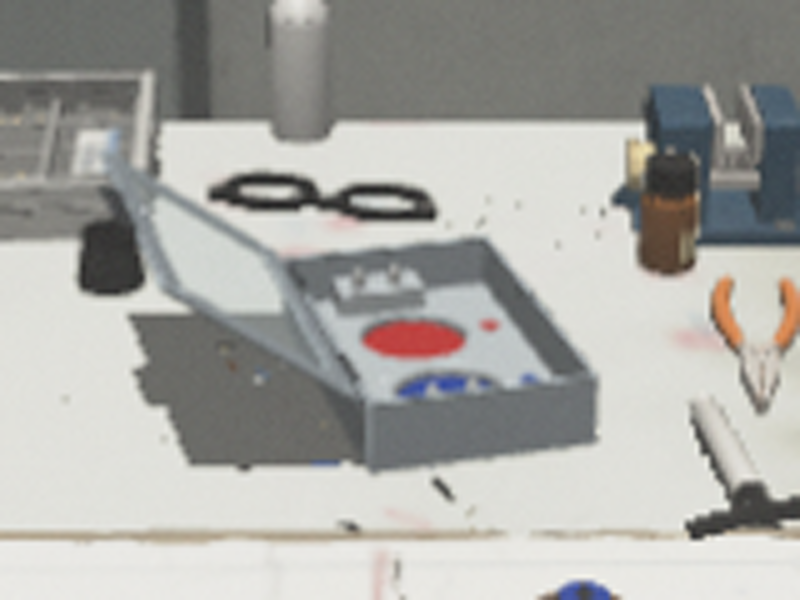

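```bash
python3 - <<'E'
from h import *
r.reach([0.5,-0.08,0.36],Rd(0.))
T=wristT();s=snapshot('wrist');save(s,'w1');np.savez('pics/w1.npz',Tw=T@s['T_tool_cam'],**s);print(r.read_time(),T[:3,3], r.read_joint_positions(), s['camera_matrix'])
E
```

```text
2.15 [ 0.49988694 -0.0807991   0.35957153] [-2.98848319e-01 -1.17627750e-01  1.72493720e+00 -3.01159523e-04
  1.53502170e+00 -2.97309233e-01] [[313.88504575   0.         252.49614489]
 [  0.         313.88504575 193.99409022]
 [  0.           0.           1.        ]]
```

View pics/w1.png

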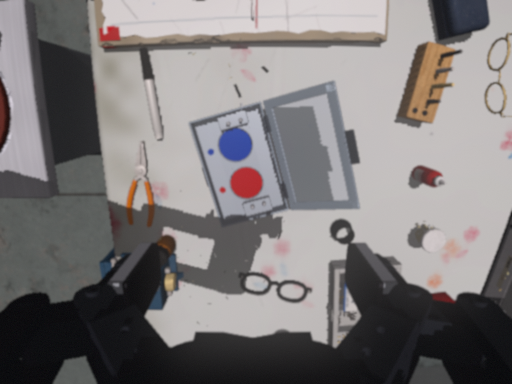

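```bash
cat >> h.py <<'E'
def ray2plane(s,Tw,uv,z):
    uv=np.asarray(uv,float).reshape(-1,1,2)
    p=cv2.undistortPoints(uv,s['camera_matrix'],s['dist_coeffs']).reshape(-1,2)
    d=np.c_[p,np.ones(len(p))]@Tw[:3,:3].T
    o=Tw[:3,3]
    return o+d*((z-o[2])/d[:,2])[:,None]
def blobs(s,Tw,mask,z,amin=60,amax=8000):
    k,l,st,c=cv2.connectedComponentsWithStats(mask.astype(np.uint8))
    out=[]
    for i in range(1,k):
        if amin<st[i,4]<amax: out.append((c[i].round(1),st[i,4],ray2plane(s,Tw,c[i],z)[0]))
    return out
def masks(s):
    im=s['pixels'].astype(int);R,G,B=im[...,0],im[...,1],im[...,2]
    return dict(red=(R>100)&(G<70)&(B<70)&(R>2*G),blue=(B>90)&(R<90)&(G<100)&(B>1.7*R),dark=(R<55)&(G<55)&(B<55))
E
python3 - <<'E'
from h import *
s=dict(np.load('pics/w1.npz'));Tw=s['Tw'];W=cloud(s,Tw)
m=masks(s)
for k in('red','blue'):
  for b in blobs(s,Tw,m[k],0.004,20): 
    print(k,b, W[int(b[0][1]),int(b[0][0])])
for b in blobs(s,Tw,m['dark'],0.009,20): 
    if b[0][1]>200:print('dark',b)
c=cv2.resize(s['pixels'][70:220,180:370],None,fx=4,fy=4,interpolation=cv2.INTER_CUBIC);cv2.imwrite('pics/w1a.png',c[...,::-1])
c=cv2.resize(s['pixels'][250:320,220:340],None,fx=6,fy=6,interpolation=cv2.INTER_CUBIC);cv2.imwrite('pics/w1b.png',c[...,::-1])
E
```

```text
red (array([109.9,  34.3]), np.int32(174), array([0.28612188, 0.09624674, 0.004     ])) [0.29321209 0.09242309 0.02353632]
red (array([246.1, 182.4]), np.int32(690), array([ 0.48836916, -0.13211652,  0.004     ])) [ 0.48817126 -0.13140124  0.00433403]
red (array([431.5, 175.6]), np.int32(79), array([ 0.7965062 , -0.12051828,  0.004     ])) [ 0.76666773 -0.1092659   0.05243994]
blue (array([235. , 144.2]), np.int32(810), array([ 0.47125306, -0.0700789 ,  0.004     ])) [ 0.47122372 -0.06975274  0.00387027]
blue (array([107.4, 266.6]), np.int32(27), array([ 0.23691376, -0.28705755,  0.004     ])) [ 0.24053809 -0.28158431  0.01184616]
blue (array([156.3, 302.1]), np.int32(85), array([ 0.31975179, -0.35965081,  0.004     ])) [ 0.34492929 -0.31006457  0.07515172]
dark (array([109.9, 255.9]), np.int32(49), array([ 0.24716976, -0.26316746,  0.009     ]))
```

View pics/w1a.png

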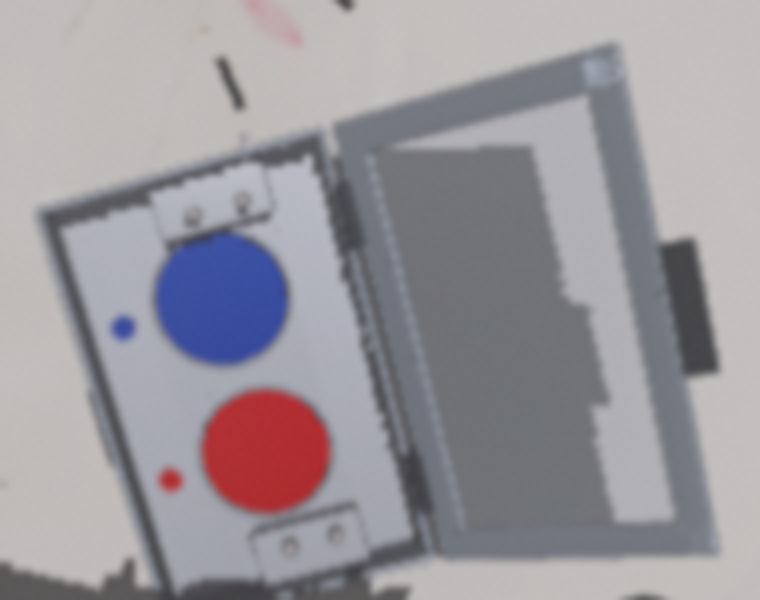

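View pics/w1b.png

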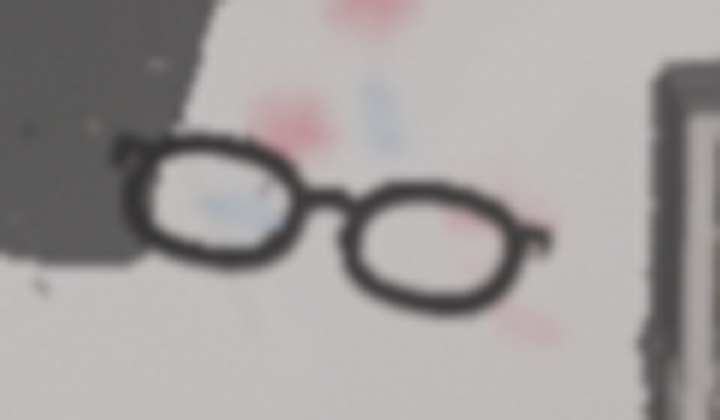

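Wrist view w1: blue well (235,144), red well (246,183), so the tray centre is about (0.480,-0.101) with a yaw of 15.4°. The frame is centred near (275,287) with its brow side up in the image, giving a frame yaw of about 78°. Next, a look at the lenses.

```bash
python3 - <<'E'
from h import *
r.reach([0.5,0.21,0.24],Rd(0.))
T=wristT();s=snapshot('wrist');save(s,'w2');Tw=T@s['T_tool_cam'];np.savez('pics/w2.npz',Tw=Tw,**s);print(r.read_time(),T[:3,3])
m=masks(s);W=cloud(s,Tw)
for k in('red','blue'):
  for b in blobs(s,Tw,m[k],0.0386,60): print(k,b,W[int(b[0][1]),int(b[0][0])])
# finger tips geometry in tool frame
C=cloud(s,s['T_tool_cam'])
q=C[(C[...,2]>-0.08)&(np.abs(C[...,1])<0.03)&(C[...,2]<0.02)]
for lo in np.arange(-.08,.02,.006):
  w=q[(q[:,2]>lo)&(q[:,2]<=lo+.006)]
  if len(w)>5: p=w[w[:,0]>0];n=w[w[:,0]<=0];print(round(lo,3),len(w),[ (x[:,0].min().round(4),x[:,0].max().round(4)) for x in(p,n) if len(x)])
E
```

```text
3.4 [0.50083588 0.20918391 0.24070738]
red (array([162.6,  19.7]), np.int32(184), array([0.40940857, 0.36454617, 0.0386    ])) [0.40119267 0.37267083 0.00977295]
red (array([309.7, 195.3]), np.int32(176), array([0.56576577, 0.17911743, 0.0386    ])) [0.56448979 0.18010496 0.04099848]
red (array([ 92.8, 256.8]), np.int32(219), array([0.3026806 , 0.10055478, 0.0386    ])) [0.29254931 0.09348701 0.02259738]
blue (array([132.2,   6.9]), np.int32(86), array([0.37870085, 0.37787658, 0.0386    ])) [nan nan nan]
blue (array([188.6, 212.5]), np.int32(164), array([0.42605175, 0.15861611, 0.0386    ])) [0.42560584 0.15956056 0.0396396 ]
-0.08 5543 [(np.float64(0.0002), np.float64(0.0709)), (np.float64(-0.0705), np.float64(-0.0))]
-0.074 5129 [(np.float64(0.0008), np.float64(0.0732)), (np.float64(-0.0744), np.float64(-0.0026))]
-0.068 6152 [(np.float64(0.0367), np.float64(0.0744)), (np.float64(-0.0752), np.float64(-0.0382))]
-0.062 1806 [(np.float64(0.0389), np.float64(0.0726)), (np.float64(-0.0743), np.float64(-0.0403))]
-0.056 697 [(np.float64(0.0415), np.float64(0.0627)), (np.float64(-0.0642), np.float64(-0.0426))]
-0.05 765 [(np.float64(0.0413), np.float64(0.0542)), (np.float64(-0.0558), np.float64(-0.0427))]
-0.044 1016 [(np.float64(0.0413), np.float64(0.0556)), (np.float64(-0.0571), np.float64(-0.0428))]
-0.038 930 [(np.float64(0.0413), np.float64(0.0559)), (np.float64(-0.0571), np.float64(-0.0427))]
-0.032 831 [(np.float64(0.0413), np.float64(0.0558)), (np.float64(-0.0571), np.float64(-0.0427))]
-0.026 722 [(np.float64(0.0415), np.float64(0.0556)), (np.float64(-0.057), np.float64(-0.0429))]
-0.02 468 [(np.float64(0.0414), np.float64(0.0531)), (np.float64(-0.0548), np.float64(-0.043))]
-0.014 36 [(np.float64(0.0418), np.float64(0.0425)), (np.float64(-0.0442), np.float64(-0.0432))]
```

View pics/w2.png

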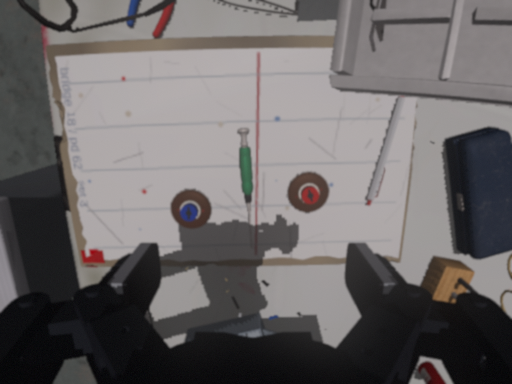

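```bash
python3 - <<'E'
from h import *
s=dict(np.load('pics/w2.npz'));Tw=s['Tw']
c=cv2.resize(s['pixels'][160:240,160:340],None,fx=4,fy=4,interpolation=cv2.INTER_CUBIC);cv2.imwrite('pics/w2a.png',c[...,::-1])
im=s['pixels'].astype(int)
for n,(u,v) in dict(red=(309,193),blue=(190,209)).items():
    yy,xx=np.mgrid[:384,:512]
    m=((xx-u)**2+(yy-v)**2<24**2)&(im.sum(-1)<330)&((im[...,0]-im[...,2]>20)|((xx-u)**2+(yy-v)**2<12**2))
    k,l,st,cc=cv2.connectedComponentsWithStats(m.astype(np.uint8));i=1+st[1:,4].argmax()
    ct,_=cv2.findContours((l==i).astype(np.uint8),cv2.RETR_EXTERNAL,cv2.CHAIN_APPROX_NONE)
    P=ray2plane(s,Tw,ct[0][:,0],0.0245)
    (cx,cy),rad=cv2.minEnclosingCircle(P[:,:2].astype(np.float32));A=np.c_[2*P[:,:2],np.ones(len(P))];sol=np.linalg.lstsq(A,(P[:,:2]**2).sum(1),rcond=None)[0]
    print(n,cx,cy,rad,sol[:2],np.sqrt(sol[2]+sol[:2]@sol[:2]))
E
```

```text
red 0.5662760734558105 0.17940251529216766 0.023103652521967888 [0.56596419 0.17928151] 0.022338384101848484
blue 0.42577099800109863 0.1581183522939682 0.02324993722140789 [0.42567957 0.15821734] 0.02245249894450884
```

View pics/w2a.png

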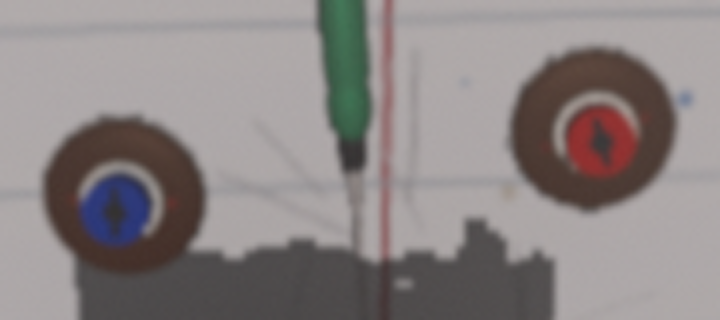

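Crop of w2: red lens at image (309,193) and blue at (190,209). The block-top and rim estimates agree within 1 mm. The fingers sit 0.75 mm off in tool x, so I'll correct for that. Picking red first.

```bash
cat >> h.py <<'E'
GR=0.0095
TC=np.array([.4806,-.1008]);TY=np.deg2rad(15.45)
def tray(x,y): c,s=np.cos(TY),np.sin(TY);return TC+np.array([c*x-s*y,s*x+c*y])
def pick(xy,a,zu):
    r.reach([*xy,.11],Rd(a)); eoat.release()
    hit=r.move_straight([*xy,zu+GR],speed=.1,guard=8); print('pick hit',hit,r.read_eef_pos())
    eoat.gripper_close(30); print('gap',r.read_finger_gap())
E
python3 - <<'E'
from h import *
a=TY+np.deg2rad(38)
p=np.array([.5667,.1792]); pick(p,a,.022)
r.move_straight([*p,.16])
w=tray(0,-32e-3);print(w)
r.reach([*w,.16],Rd(a))
T=wristT();s=snapshot('wrist');save(s,'w3');np.savez('pics/w3.npz',Tw=T@s['T_tool_cam'],**s)
s=snapshot('side');save(s,'s3')
print(r.read_finger_gap(),r.read_time(),r.read_eef_pos())
E
python3 -c "
import cv2
i=cv2.imread('pics/s3.png');cv2.imwrite('pics/s3c.png',cv2.resize(i[120:260,190:350],None,fx=4,fy=4))"
```

```text
pick hit False [0.5674414  0.17934872 0.03213819]
gap 0.21118605592285564
[ 0.48912472 -0.13164363]
0.20997286588286987 8.4667 [ 0.48965175 -0.13062131  0.15994225]
```

View pics/w3.png

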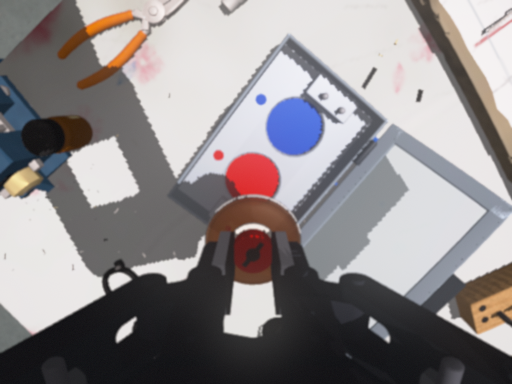

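View pics/s3c.png

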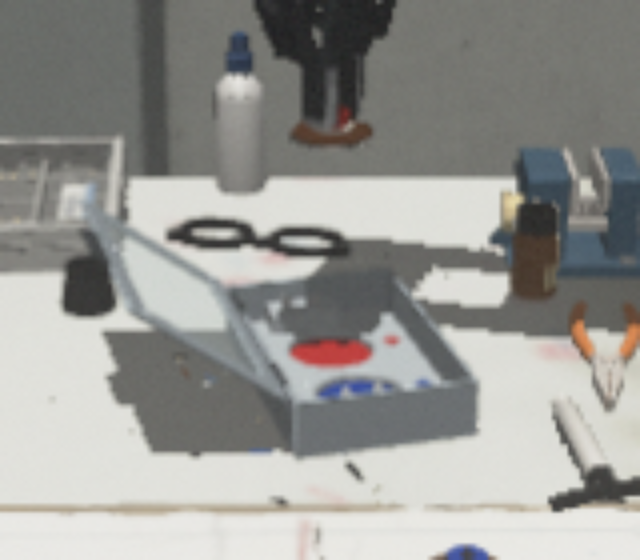

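Red lens held level under the fingers: (253,245) in the wrist view. I'll check the pose-reading noise before lowering.

```bash
python3 - <<'E'
from h import *
print(r.read_time())
P=np.array([r.read_eef_pos() for _ in range(8)]);print(P.round(5), r.read_time())
Q=np.array([r.read_joint_positions() for _ in range(3)]);print(Q.round(5)); print(planner.solve_ik([*tray(0,-32e-3),.16],Rd(TY+np.deg2rad(38))))
print(r.read_contact_force())
# felt from w3
s=dict(np.load('pics/w3.npz'));Tw=s['Tw'];W=cloud(s,Tw);m=masks(s)
for k in('red','blue'):
  for b in blobs(s,Tw,m[k],0.004,20): print(k,b)
E
```

```text
8.4667
[[ 0.48965 -0.13062  0.15994]
 [ 0.48965 -0.13062  0.15994]
 [ 0.48965 -0.13062  0.15994]
 [ 0.48965 -0.13062  0.15994]
 [ 0.48965 -0.13062  0.15994]
 [ 0.48965 -0.13062  0.15994]
 [ 0.48965 -0.13062  0.15994]
 [ 0.48965 -0.13062  0.15994]] 8.4667
[[-3.99460e-01  3.97900e-02  1.95230e+00  3.60000e-04  1.14951e+00
  -1.33421e+00]
 [-3.99460e-01  3.97900e-02  1.95230e+00  3.60000e-04  1.14951e+00
  -1.33421e+00]
 [-3.99460e-01  3.97900e-02  1.95230e+00  3.60000e-04  1.14951e+00
  -1.33421e+00]]
[-4.01550000e-01  3.92102014e-02  1.95278234e+00 -4.44089210e-16
  1.14960011e+00 -1.33442849e+00]
[ 0.87246831 -0.45038816 -0.2484179 ]
red (array([250.7, 178.7]), np.int32(1459), array([ 0.48743325, -0.13251256,  0.004     ]))
red (array([256.2, 234.6]), np.int32(109), array([ 0.53778622, -0.16303074,  0.004     ]))
blue (array([ 2.6, 81.2]), np.int32(37), array([ 0.26878217, -0.26541114,  0.004     ]))
blue (array([ 17.9, 112.4]), np.int32(559), array([ 0.2996819 , -0.27387179,  0.004     ]))
blue (array([  3.8, 160.5]), np.int32(168), array([ 0.32269771, -0.32137828,  0.004     ]))
blue (array([ 53., 163.]), np.int32(297), array([ 0.35723237, -0.28030736,  0.004     ]))
```

```bash
python3 - <<'E'
from h import *
for _ in range(4):
    r.pause(.05);print(r.read_eef_pos().round(5) if hasattr(r.read_eef_pos(),'round') else r.read_eef_pos(), np.round(r.read_joint_positions()[:3],5),np.round(r.read_contact_force(),2))
E
```

```text
[ 0.48962 -0.13062  0.15997] [-0.39944  0.03969  1.95234] [-0.88 -0.06  0.13]
[ 0.48962 -0.13065  0.16001] [-0.39947  0.03962  1.95233] [ 0.73 -0.14 -1.17]
[ 0.48957 -0.13079  0.16002] [-0.39973  0.03959  1.95235] [ 0.27  0.75 -0.76]
[ 0.48949 -0.13092  0.16001] [-0.39999  0.03951  1.95244] [ 0.42  0.55 -0.11]
```

```bash
cat >> h.py <<'E'
def place(w,a,z=.0135):
    r.move_straight([*w,.03],speed=.12); r.pause(.3); e=np.array(r.read_eef_pos());print('e',e)
    hit=r.move_straight([*w,z],speed=.03,guard=5); r.pause(.2);print('place hit',hit,r.read_eef_pos(),r.read_contact_force())
E
python3 - <<'E'
from h import *
a=TY+np.deg2rad(38);w=tray(0,-32e-3)
place(w,a)
s=snapshot('side');save(s,'s4');print(r.read_time())
i=s['pixels'][...,::-1];cv2.imwrite('pics/s4c.png',cv2.resize(i[140:260,190:350],None,fx=5,fy=5))
T=wristT();s=snapshot('wrist');save(s,'w4')
E
```

```text
e [ 0.48951159 -0.13179687  0.03051495]
place hit True [ 0.48860837 -0.13143826  0.01385871] [-0.39193007  0.82545654  4.59682147]
10.9833
```

View pics/s4c.png

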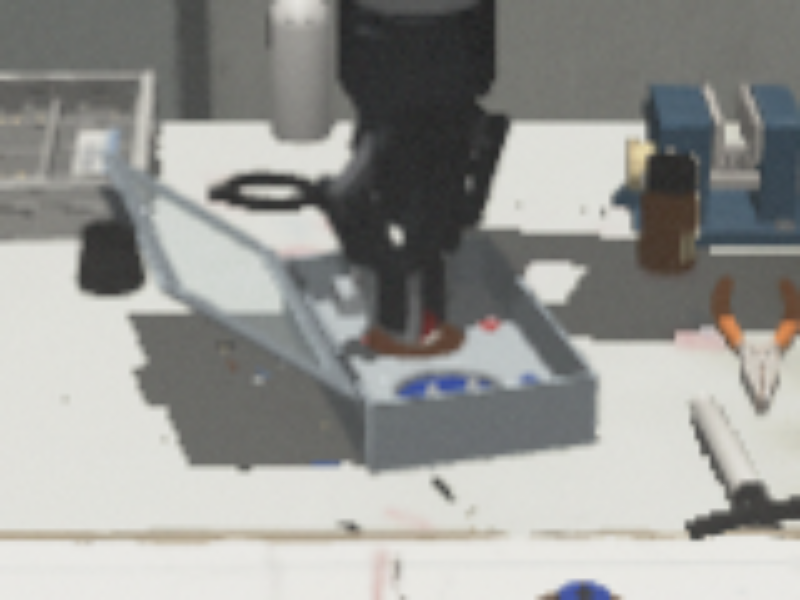

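View pics/w4.png

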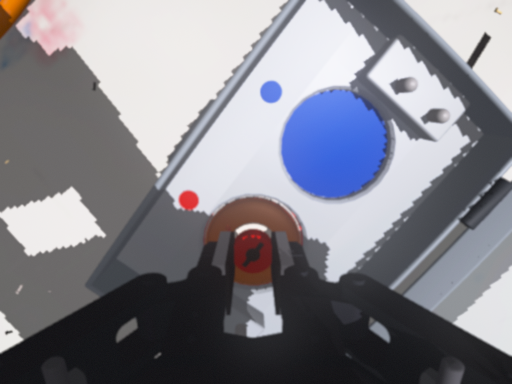

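The lens sits at the red well with z as expected (TCP 13.9 mm). I'll release, lift, and look at the tray more closely.

```bash
python3 - <<'E'
from h import *
a=TY+np.deg2rad(38);w=tray(0,-32e-3)
eoat.release(); print(r.read_contact_force())
r.move_straight([*w,.10],speed=.2)
r.reach([.485,-.045,.17],Rd(0));r.pause(.3)
T=wristT();s=snapshot('wrist');save(s,'w5');np.savez('pics/w5.npz',Tw=T@s['T_tool_cam'],**s);print(r.read_time(),T)
E
```

```text
[ 0.0107939  -0.23436656  0.00195634]
13.6583 [[ 9.99999733e-01 -2.95102746e-04 -6.67807093e-04  4.84829545e-01]
 [-2.95008801e-04 -9.99999947e-01  1.40770965e-04 -4.52376084e-02]
 [-6.67848599e-04 -1.40573919e-04 -9.99999767e-01  1.69628602e-01]
 [ 0.00000000e+00  0.00000000e+00  0.00000000e+00  1.00000000e+00]]
```

View pics/w5.png

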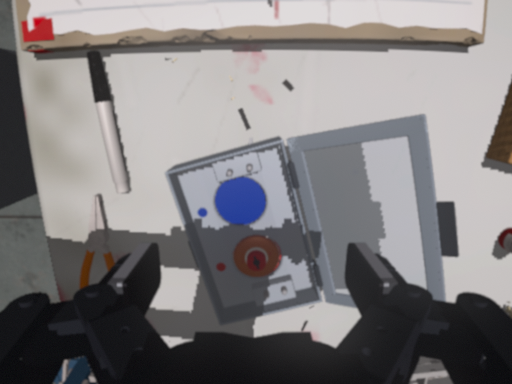

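```bash
python3 - <<'E'
from h import *
s=dict(np.load('pics/w5.npz'));Tw=s['Tw'];Tw=Tw.copy();Tw[0,3]+=.00075
m=masks(s);im=s['pixels'].astype(int)
mb=(im[...,2]>80)&(im[...,2]>2*im[...,0])&(im[...,2]>1.6*im[...,1])
for b in blobs(s,Tw,mb,.004,20): print('blue',b, ray2plane(s,Tw,b[0],.01)[0])
for b in blobs(s,Tw,m['red'],.0206,10): print('red',b,ray2plane(s,Tw,b[0],.01)[0])
W=cloud(s,Tw)
# lens rim
yy,xx=np.mgrid[:384,:512]
mm=((xx-257)**2+(yy-257)**2<28**2)&(im[...,0]-im[...,2]>18)
ct,_=cv2.findContours(mm.astype(np.uint8),cv2.RETR_EXTERNAL,cv2.CHAIN_APPROX_NONE)
c=max(ct,key=len);(x,y),ax,an=cv2.fitEllipse(c);print('rim px',x,y,ax,ray2plane(s,Tw,[x,y],.009))
print('lens depth z', np.nanmedian(W[245:270,240:250,2]))
print('pred', 'red',tray(0,-.032),'blue',tray(0,.032),'pinL',tray(.0005,.067),tray(.0195,.067),'pinR',tray(.0005,-.067),tray(.0195,-.067))
for n,u0,v0,w,h in (('L',205,145,64,40),('R',235,265,90,50)):
    cv2.imwrite('pics/w5%s.png'%n,cv2.resize(s['pixels'][v0:v0+h,u0:u0+w][...,::-1],None,fx=8,fy=8,interpolation=cv2.INTER_CUBIC))
cv2.imwrite('pics/w5c.png',cv2.resize(s['pixels'][130:330,160:330][...,::-1],None,fx=3,fy=3,interpolation=cv2.INTER_CUBIC))
E
python3 -c "
import cv2,numpy as np
a=cv2.imread('pics/w5L.png');b=cv2.imread('pics/w5R.png')
o=np.zeros((a.shape[0]+b.shape[0],max(a.shape[1],b.shape[1]),3),np.uint8);o[:a.shape[0],:a.shape[1]]=a;o[a.shape[0]:,:b.shape[1]]=b;o=cv2.resize(o,None,fx=.8,fy=.8);cv2.imwrite('pics/w5LR.png',o)"
```

```text
blue (array([240. , 200.6]), np.int32(1834), array([ 0.47193425, -0.07047396,  0.004     ])) [ 0.47216373 -0.06866659  0.01      ]
blue (array([202. , 211.9]), np.int32(44), array([ 0.43235408, -0.08272042,  0.004     ])) [ 0.43333619 -0.08064825  0.01      ]
red (array([38.4, 30.6]), np.int32(513), array([0.29359031, 0.09283372, 0.0206    ])) [0.28666989 0.0953675  0.01      ]
rim px 256.8095703125 255.93882751464844 (40.04947280883789, 46.798194885253906) [[ 0.48923892 -0.13043015  0.009     ]]
lens depth z 0.009585960128719428
pred red [ 0.48912472 -0.13164363] blue [ 0.47207528 -0.06995637] pinL [ 0.46323331 -0.03608796] [ 0.48154671 -0.03102641] pinR [ 0.49893055 -0.16524564] [ 0.51724396 -0.16018409]
```

View pics/w5LR.png

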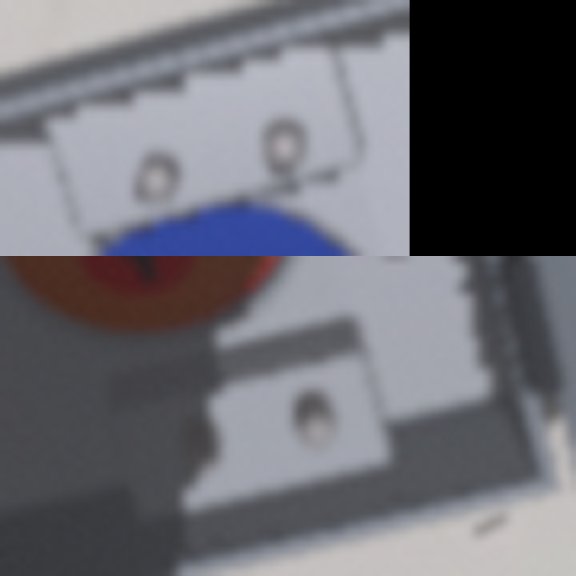

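```bash
python3 - <<'E'
from h import *
s=dict(np.load('pics/w5.npz'));Tw=s['Tw'].copy();Tw[0,3]+=.00075
print(Tw[:3,3]);P=ray2plane(s,Tw,[[229.5,173.1],[249.5,168.0],[284.2,292.2]],.0325)
print(P)
for p,q in zip(P,[(.0005,.067),(.0195,.067),(.0195,-.067)]): print((p[:2]-tray(*q))*1e3)
W=cloud(s,Tw)
for uv in [(229,173),(249,168),(284,292)]: print(W[uv[1],uv[0]])
E
```

```text
[0.48509323 0.02193984 0.31211882]
[[ 0.46388718 -0.0358401   0.0325    ]
 [ 0.4820731  -0.03116269  0.0325    ]
 [ 0.51702781 -0.15968447  0.0325    ]]
[0.6538662  0.24786233]
[ 0.52639076 -0.13628241]
[-0.2161461   0.49962154]
[ 0.46342447 -0.03577328  0.03237124]
[ 0.48162634 -0.03108075  0.03292897]
[ 0.51696682 -0.16030957  0.0311707 ]
```

The pins land within 0.6 mm of my tray model. Now the blue lens.

```bash
sed -i 's/^TC=.*/TC=np.array([.4808,-.1006]);TY=np.deg2rad(15.3)/' h.py; python3 - <<'E'
from h import *
a=TY-np.deg2rad(38)
p=np.array([.4264,.1583]); pick(p,-1.2,.022)
r.move_straight([*p,.14],speed=.25)
w=tray(0,32e-3);print(w)
r.reach([*w,.12],Rd(a)); place(w,a)
s=snapshot('side');save(s,'s6');print(r.read_time(),r.read_finger_gap())
i=s['pixels'][...,::-1];cv2.imwrite('pics/s6c.png',cv2.resize(i[140:260,190:350],None,fx=5,fy=5))
T=wristT();s=snapshot('wrist');save(s,'w6')
E
```

```text
pick hit False [0.42701592 0.15841042 0.03196735]
gap 0.20671733661806954
[ 0.47235606 -0.06973416]
e [ 0.47293566 -0.06991629  0.03067929]
place hit True [ 0.47181744 -0.06959859  0.01387053] [-0.84821907  0.1883675   3.66625555]
20.6417 0.20828359121789167
```

View pics/s6c.png

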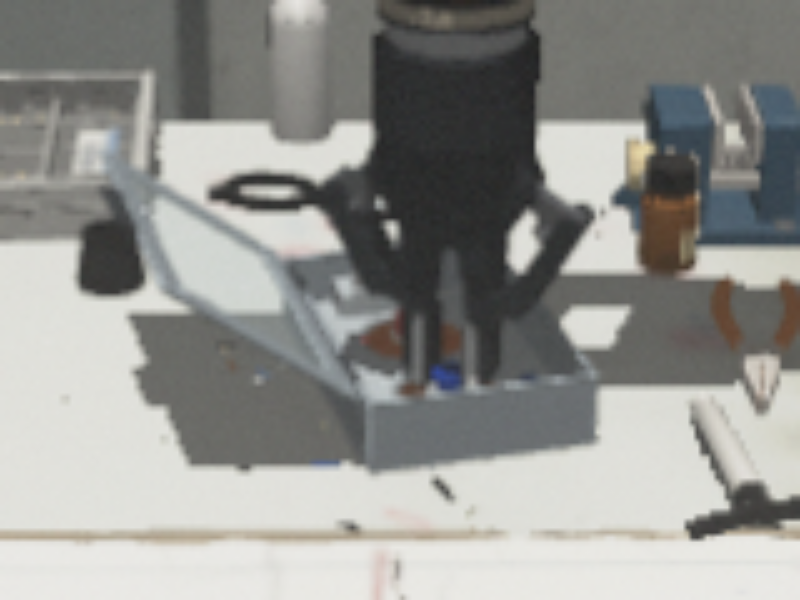

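View pics/w6.png

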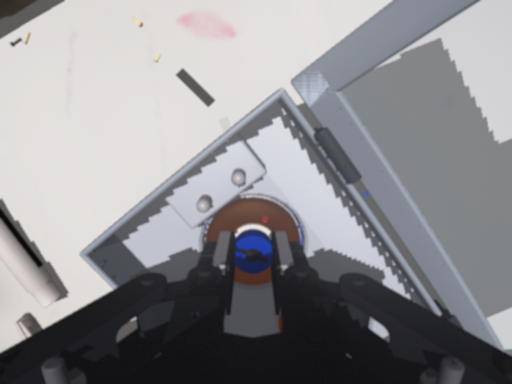

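The blue lens is seated. I'll release it and look at the frame.

```bash
python3 - <<'E'
from h import *
w=tray(0,32e-3)
eoat.release(); r.move_straight([*w,.16],speed=.25)
r.reach([.47,-.285,.17],Rd(np.deg2rad(78)));r.pause(.3)
T=wristT();s=snapshot('wrist');save(s,'w7');np.savez('pics/w7.npz',Tw=T@s['T_tool_cam'],**s);print(r.read_time(),T)
s=snapshot('side');save(s,'s7')
i=s['pixels'][...,::-1];cv2.imwrite('pics/s7c.png',cv2.resize(i[140:260,190:350],None,fx=5,fy=5))
E
```

```text
24.2917 [[ 2.07637323e-01  9.78205870e-01  1.30905206e-04  4.70098996e-01]
 [ 9.78205878e-01 -2.07637314e-01 -7.92778891e-05 -2.84811869e-01]
 [-5.03692910e-05  1.44513291e-04 -9.99999988e-01  1.70081648e-01]
 [ 0.00000000e+00  0.00000000e+00  0.00000000e+00  1.00000000e+00]]
```

View pics/w7.png

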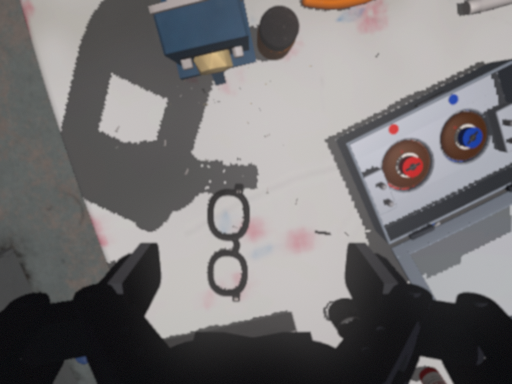

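View pics/s7c.png

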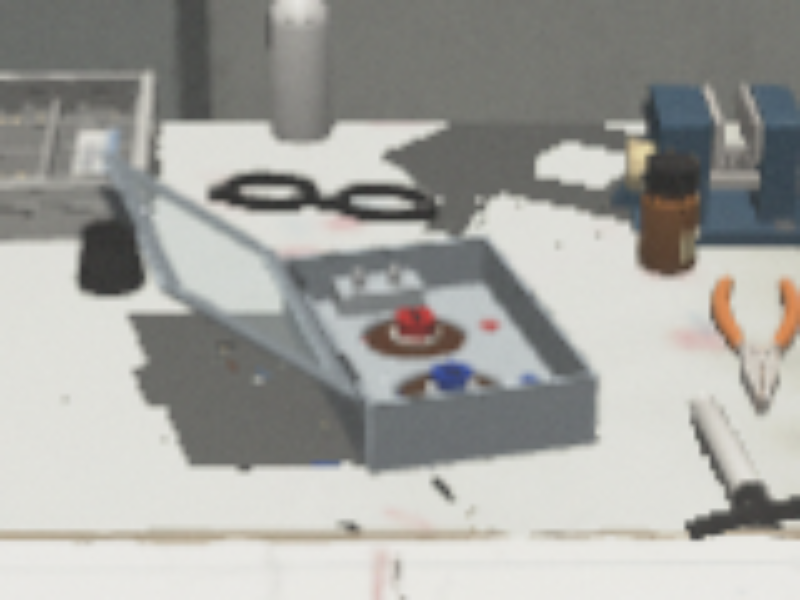

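Both lenses sit flat in their wells: red (410,165) and blue (465,137). The frame runs upright at (230,242). I'll fit its outline.

```bash
python3 - <<'E'
from h import *
s=dict(np.load('pics/w7.npz'));Tw=s['Tw'].copy();Tw[:3,3]+=.00075*Tw[:3,0]*1.0
Tw[:3,3]=s['Tw'][:3,3]+.00075*np.array([.2076,.978,0])
im=s['pixels'].astype(int).sum(-1)
cv2.imwrite('pics/w7c.png',cv2.resize(s['pixels'][170:310,180:280][...,::-1],None,fx=4,fy=4,interpolation=cv2.INTER_CUBIC))
for th in(150,190):
    m=np.zeros((384,512),np.uint8);m[182:308,200:258]=(im[182:308,200:258]<th)
    k,l,st,c=cv2.connectedComponentsWithStats(m);i=1+st[1:,4].argmax();print(th,st[i])
    v,u=np.nonzero(l==i)
    P=ray2plane(s,Tw,np.c_[u,v],.008)[:,:2]
    a=np.deg2rad(78)
    best=None
    (c0,sz,an)=cv2.minAreaRect((P*1000).astype(np.float32));print(c0,sz,an)
    for d in np.arange(-6,6.1,1):
        t=a+np.deg2rad(d);fx=np.array([np.cos(t),np.sin(t)]);fy=np.array([-fx[1],fx[0]])
        X=P@fx;Y=P@fy
        print(d,(np.ptp(X)*1e3).round(1),(np.ptp(Y)*1e3).round(1),((X.max()+X.min())/2*fx+(Y.max()+Y.min())/2*fy).round(4)) if abs(d)<=6 else 0
    # left-eye/right-eye lower edges etc.
W=cloud(s,Tw)
E
```

```text
Traceback (most recent call last):
ValueError: attempt to get argmax of an empty sequence
```

View pics/w7c.png

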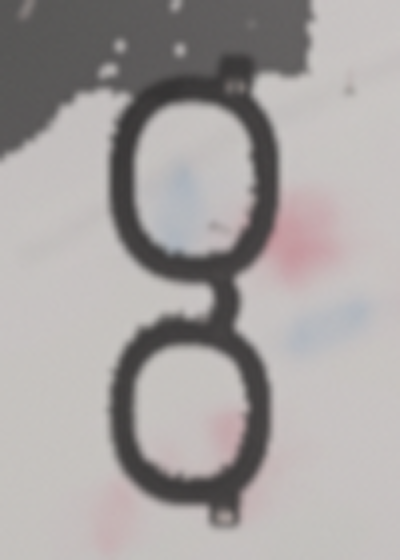

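```bash
cat > fr.py <<'E'
from h import *
s=dict(np.load('pics/w7.npz'));Tw=s['Tw'].copy()
Tw[:3,3]=s['Tw'][:3,3]+.00075*np.array([.2076,.978,0])
im=s['pixels'].astype(int).sum(-1)
print(im[212:216,205:250:3], im[178,195:240:4])
for th in(235,300):
    m=np.zeros((384,512),np.uint8);m[182:304,200:258]=(im[182:304,200:258]<th)
    m[182:190,200:216]=0
    k,l,st,c=cv2.connectedComponentsWithStats(m);i=1+st[1:,4].argmax();print(th,st[i])
    v,u=np.nonzero(l==i)
    P=ray2plane(s,Tw,np.c_[u,v],.008)[:,:2]
    (c0,sz,an)=cv2.minAreaRect((P*1000).astype(np.float32));print(c0,sz,an)
    for d in np.arange(-5,5.1,1):
        t=np.deg2rad(78+d);fx=np.array([np.cos(t),np.sin(t)]);fy=np.array([-fx[1],fx[0]])
        X=P@fx;Y=P@fy; mid=(Y.max()+Y.min())/2
        A=X[(Y>mid+.012)&(Y<mid+.056)];B=X[(Y<mid-.012)&(Y>mid-.056)]
        print(78+d,(np.ptp(X)*1e3).round(1),(np.ptp(Y)*1e3).round(1),((X.max()+X.min())/2*fx+mid*fy).round(4),'eyes dmax %.1f dmin %.1f'%((A.max()-B.max())*1e3,(A.min()-B.min())*1e3))
E
python3 fr.py
```

```text
[[577 218 183 515 574 564 551 542 567 580 581 580 581 225 199]
 [579 218 181 516 571 561 546 538 567 578 581 582 578 239 201]
 [580 216 182 510 566 561 545 539 566 578 577 581 581 268 197]
 [581 218 182 507 564 559 544 542 564 576 578 580 574 281 198]] [264 269 268 270 275 278 275 278 278 283 284 287]
235 [ 208  184   41  113 1222]
(533.188720703125, -324.65264892578125) (41.290016174316406, 128.89109802246094) 76.48300170898438
73.0 44.8 129.1 [ 0.5325 -0.3248] eyes dmax -3.1 dmin -4.0
74.0 43.6 129.1 [ 0.5327 -0.3248] eyes dmax -2.0 dmin -2.9
75.0 42.3 129.1 [ 0.5329 -0.3249] eyes dmax -0.9 dmin -1.8
76.0 41.3 129.0 [ 0.5331 -0.3248] eyes dmax 0.3 dmin -0.6
77.0 41.9 128.8 [ 0.5333 -0.3247] eyes dmax 1.4 dmin 0.6
78.0 43.2 128.6 [ 0.5334 -0.3249] eyes dmax 2.5 dmin 1.9
79.0 44.6 128.6 [ 0.5335 -0.325 ] eyes dmax 3.9 dmin 3.1
80.0 46.0 128.6 [ 0.5337 -0.325 ] eyes dmax 5.2 dmin 4.3
81.0 47.4 128.5 [ 0.5339 -0.3251] eyes dmax 6.6 dmin 5.5
82.0 48.8 128.4 [ 0.534  -0.3251] eyes dmax 7.9 dmin 6.7
83.0 50.2 128.2 [ 0.5342 -0.3252] eyes dmax 9.0 dmin 8.0
300 [ 207  182   49  116 1761]
(531.3795166015625, -325.2625427246094) (47.30989074707031, 133.61279296875) 72.93301391601562
73.0 47.3 133.6 [ 0.5314 -0.3252] eyes dmax -3.2 dmin -5.0
74.0 47.5 133.4 [ 0.532  -0.3243] eyes dmax -2.1 dmin -3.5
75.0 47.7 133.1 [ 0.5325 -0.3233] eyes dmax -0.9 dmin -2.0
76.0 47.9 132.7 [ 0.5331 -0.3223] eyes dmax 0.2 dmin 0.5
77.0 49.4 132.4 [ 0.5334 -0.322 ] eyes dmax 1.4 dmin 1.6
78.0 51.3 132.0 [ 0.5337 -0.3218] eyes dmax 2.5 dmin 2.7
79.0 53.1 132.3 [ 0.5336 -0.3216] eyes dmax 3.7 dmin 3.8
80.0 55.0 132.6 [ 0.5336 -0.3214] eyes dmax 4.8 dmin 5.0
81.0 56.8 132.9 [ 0.5336 -0.3212] eyes dmax 6.0 dmin 6.1
82.0 58.6 133.1 [ 0.5335 -0.3209] eyes dmax 7.2 dmin 7.2
83.0 60.4 133.3 [ 0.5335 -0.3207] eyes dmax 8.4 dmin 8.3
```

```bash
python3 - <<'E'
from h import *
s=dict(np.load('pics/w7.npz'));Tw=s['Tw'].copy()
Tw[:3,3]=s['Tw'][:3,3]+.00075*np.array([.2076,.978,0])
t=np.deg2rad(76.2);fx=np.array([np.cos(t),np.sin(t)]);fy=np.array([-fx[1],fx[0]])
P=ray2plane(s,Tw,[[238.7,183.8],[236,301.8],[237.3,225.]],.009)[:,:2]
print(P, P@fx,P@fy, np.ptp(P[:2]@fy), 'mid y along',(P[:2]@fy).mean())
c=np.array([.5332,-.3248]);print(c@fx,c@fy, 'line angle',np.rad2deg(np.arctan2(*(P[0]-P[1])[::-1]))-90)
# cross-section of top eye: widest rows
im=s['pixels'].astype(int).sum(-1)
for row in (208,214,220,268,274,280):
    u=np.nonzero(im[row,200:258]<380)[0]+200
    Q=ray2plane(s,Tw,[[u.min()-.5,row],[u.max()+.5,row]],.006)[:,:2];print(row,Q@fx,(np.ptp(Q@fx)*1e3).round(1),(Q@fx).mean(),(Q@fy).mean())
E
```

```text
[[ 0.4726407  -0.29924079]
 [ 0.60462891 -0.33224469]
 [ 0.51503308 -0.31028992]] [-0.17786237 -0.17842999 -0.17848055] [-0.53037653 -0.66642734 -0.57418081] 0.1360508125715164 mid y along -0.598401933382545
-0.18823837453375047 -0.5952844650693411 line angle 75.96095978696809
208 [-0.20956578 -0.1664041 ] 43.2 -0.187984941128786 -0.5569912605385896
214 [-0.21065891 -0.16622013] 44.4 -0.18843951745038423 -0.5635246480113492
220 [-0.20968202 -0.16603423] 43.6 -0.18785812680181158 -0.5700992845187995
268 [-0.21028944 -0.16773664] 42.6 -0.18901304316304196 -0.6258834789286942
274 [-0.21038301 -0.16645523] 43.9 -0.18841911897334174 -0.6332520662487979
280 [-0.21048087 -0.16736417] 43.1 -0.1889225199380027 -0.640759013945426
```

```bash
python3 - <<'E'
from h import *
t=np.deg2rad(76.2);fx=np.array([np.cos(t),np.sin(t)]);fy=np.array([-fx[1],fx[0]])
c=fx*-.1884+fy*-.5984
t=np.deg2rad(76.0);fy=np.array([-np.sin(t),np.cos(t)])
g=c+.034*fy;print(c,g)
r.reach([*g,.08],Rd(t));r.pause(.2);print(r.read_eef_pos())
hit=r.move_straight([*g,.0022],speed=.08,guard=8);print(hit,r.read_eef_pos())
eoat.gripper_close(30);print(r.read_finger_gap(),r.read_eef_pos(),r.read_contact_force())
e=np.array(r.read_eef_pos())
r.move_straight([*g,.13],speed=.2)
T=wristT();s=snapshot('wrist');save(s,'w8');np.savez('pics/w8.npz',Tw=T@s['T_tool_cam'],**s);print(r.read_time())
E
```

```text
[ 0.53618705 -0.32570012] [ 0.50319699 -0.31747477]
[ 0.50433431 -0.31814971  0.082625  ]
False [ 0.50379928 -0.31793149  0.00287333]
0.5008310570338147 [ 0.50371754 -0.31789797  0.00294768] [-0.48355886 -0.08320277  3.10633725]
27.4667
```

View pics/w8.png

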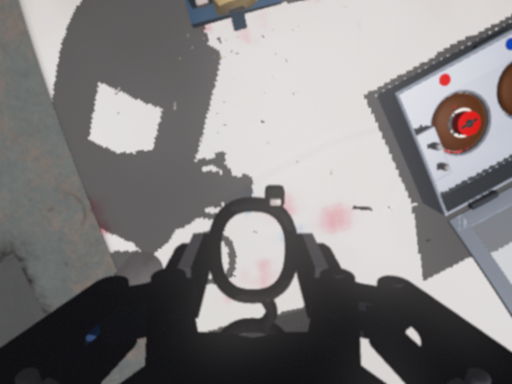

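The frame is held with its left lug at (275,190). I'll check its pose in the hand.

```bash
python3 - <<'E'
from h import *
s=dict(np.load('pics/w8.npz'));M=s['T_tool_cam'].copy();M[0,3]+=.00075
cv2.imwrite('pics/w8c.png',cv2.resize(s['pixels'][175:345,180:340][...,::-1],None,fx=4,fy=3.5,interpolation=cv2.INTER_CUBIC))
C=cloud(s,M)
im=s['pixels'].astype(int).sum(-1)
for uv in [(275,190),(275,200),(250,200),(218,240),(290,240),(252,297),(252,204),(270,312),(235,326),(290,325)]: print(uv,C[uv[1],uv[0]].round(4),im[uv[1],uv[0]])
E
```

```text
(275, 190) [ 0.0103 -0.032  -0.0052] 242
(275, 200) [ 0.0101 -0.0282 -0.0084] 582
(250, 200) [-0.0011 -0.0266 -0.003 ] 197
(218, 240) [-0.0164 -0.0071 -0.0044] 161
(290, 240) [ 0.018  -0.0069 -0.0039] 204
(252, 297) [-0.0002  0.0248 -0.0037] 203
(252, 204) [-0.0001 -0.0254 -0.0052] 211
(270, 312) [ 0.009   0.033  -0.0049] 175
(235, 326) [-0.0092  0.0425 -0.0038] 150
(290, 325) [0.0359 0.1317 0.1091] 230
```

View pics/w8c.png

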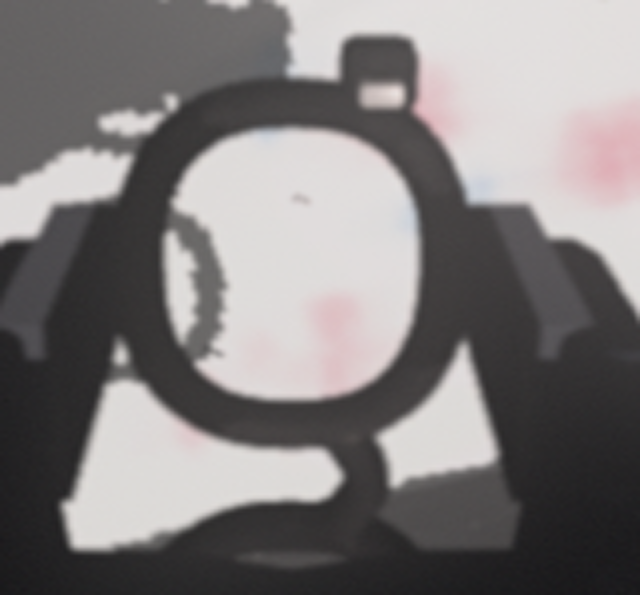

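```bash
python3 - <<'E'
from h import *
e=np.array(r.read_eef_pos());r.move_straight([e[0],e[1],.17],speed=.2)
w=tray(0,.034);print(w)
r.reach([*w,.12],Rd(TY))
r.move_straight([*w,.052],speed=.1);r.pause(.4)
T=wristT();print(T,np.rad2deg(np.arctan2(T[1,0],T[0,0])))
s=snapshot('wrist');save(s,'w9');np.savez('pics/w9.npz',Tw=T@s['T_tool_cam'],**s);print(r.read_time())
s=snapshot('side');save(s,'s9')
i=s['pixels'][...,::-1];cv2.imwrite('pics/s9c.png',cv2.resize(i[140:260,190:350],None,fx=5,fy=5))
E
```

```text
[ 0.47182832 -0.06780505]
[[ 9.64525379e-01  2.63989198e-01  7.04155756e-04  4.72074502e-01]
 [ 2.63989402e-01 -9.64525557e-01 -2.12134103e-04 -6.78395923e-02]
 [ 6.23175111e-04  3.90498383e-04 -9.99999730e-01  5.23577865e-02]
 [ 0.00000000e+00  0.00000000e+00  0.00000000e+00  1.00000000e+00]] 15.306914594681661
30.4
```

View pics/w9.png

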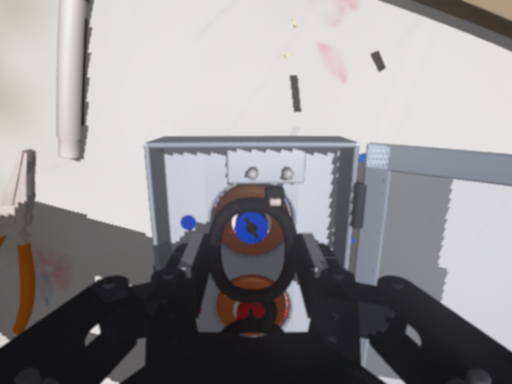

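View pics/s9c.png

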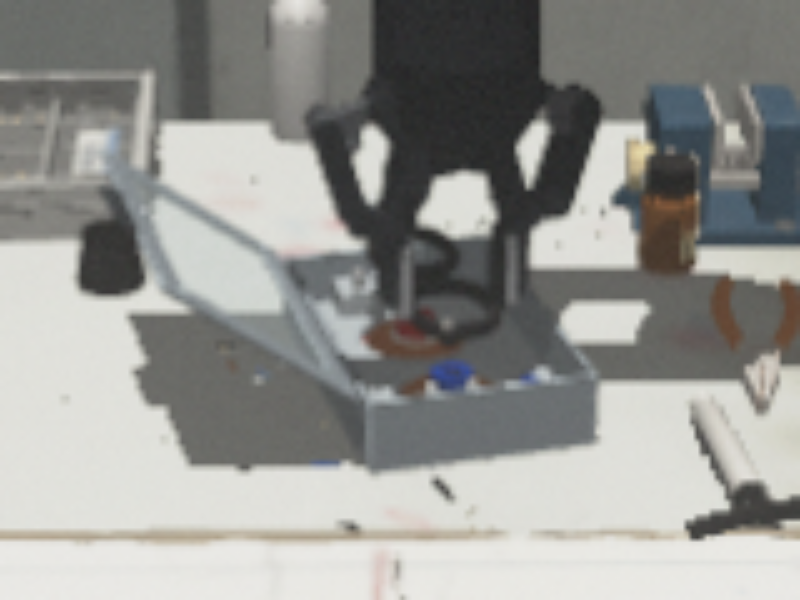

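```bash
python3 - <<'E'
from h import *
s=dict(np.load('pics/w9.npz'));Tw=s['Tw']
cv2.imwrite('pics/w9c.png',cv2.resize(s['pixels'][130:210,215:325][...,::-1],None,fx=7,fy=7,interpolation=cv2.INTER_CUBIC))
g=cv2.cvtColor(s['pixels'],cv2.COLOR_RGB2GRAY)
print(g[166:180,244:260]);print(g[166:180,280:296])
M=s['T_tool_cam'].copy();M[0,3]+=.00075;C=cloud(s,M)
print(C[173,252],C[173,287],C[190,276],C[202,276])
E
```

```text
[[209 209 209 208 205 196 183 174 171 173 179 190 201 207 209 210]
 [208 208 208 203 189 168 148 137 134 136 144 161 183 199 208 209]
 [207 208 207 194 164 136 121 119 120 122 125 134 154 181 202 208]
 [207 205 196 176 140 120 125 133 138 138 134 130 137 164 196 207]
 [205 192 171 147 126 129 143 154 161 161 156 145 138 158 192 206]
 [197 169 136 120 124 144 160 171 178 178 173 162 149 157 189 205]
 [189 148 111 112 134 156 170 184 194 193 186 174 160 159 184 203]
 [186 140 107 115 139 161 176 193 206 206 194 180 165 160 179 199]
 [180 135 106 117 141 162 177 192 207 206 194 180 166 160 179 198]
 [164 123 105 115 136 157 172 185 196 195 188 175 164 163 183 200]
 [157 128 122 124 135 150 165 175 182 183 177 169 162 170 191 202]
 [175 164 161 154 145 146 155 164 170 170 167 163 167 182 197 203]
 [195 192 192 185 169 156 154 156 158 158 161 167 181 193 201 202]
 [202 201 202 198 190 179 170 164 160 159 167 181 193 200 202 202]]
[[211 210 207 199 185 176 173 176 183 193 204 209 210 211 211 211]
 [210 207 197 175 150 136 134 139 149 167 186 201 209 211 210 211]
 [207 197 172 140 120 114 1
[... 229 characters left out ...]
89 203 208]
 [192 152 115 118 141 159 173 187 196 194 184 175 170 179 199 207]
 [190 146 112 122 146 163 179 196 208 205 191 179 169 177 198 206]
 [186 140 110 123 146 164 179 195 208 204 191 179 170 178 197 207]
 [180 134 108 121 144 161 173 187 196 194 186 175 170 182 199 206]
 [163 123 103 115 135 153 167 177 183 182 176 169 171 189 201 205]
 [146 111 103 108 124 142 157 165 171 170 166 163 174 193 203 204]
 [150 124 116 110 113 127 142 154 159 162 161 167 183 199 204 204]
 [175 163 153 134 126 129 143 157 163 168 175 183 195 203 204 205]]
[-0.0002846  -0.03380804  0.02007466] [ 0.01811439 -0.03397205  0.01926122] [ 0.01067791 -0.03095801 -0.00434581] [ 0.01050564 -0.02635259 -0.00796766]
```

View pics/w9c.png

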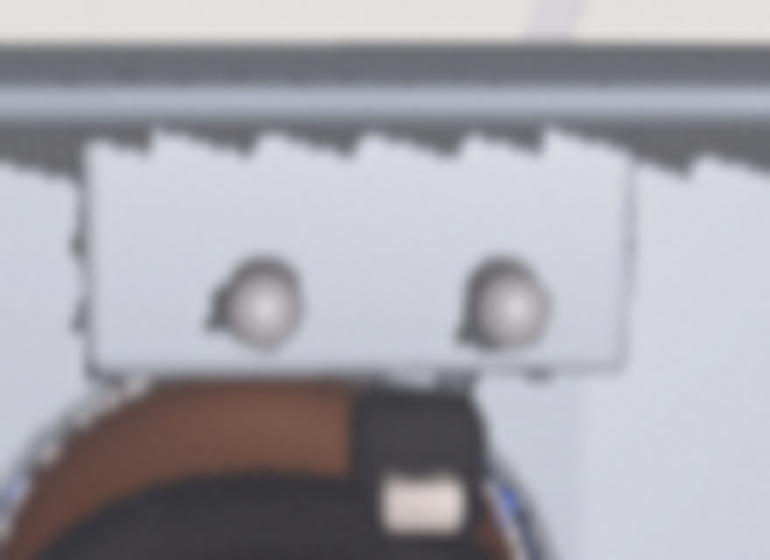

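Pins at (252.4,173.3) and (288.1,173.4). The lug is about 0.8 mm off-centre in +x and 0.6 mm short in y. I'll correct that and lower with a guard.

```bash
python3 - <<'E'
from h import *
e=np.array(r.read_eef_pos());ux=np.array([np.cos(TY),np.sin(TY)]);uy=np.array([-ux[1],ux[0]])
t=np.array([.472075,-.06784])-.0008*ux+.0006*uy;print(e,t)
r.move_straight([*t,.046],speed=.03);r.pause(.4);e=np.array(r.read_eef_pos());print(e, (e[:2]-t)*1e3)
cmd=t-(e[:2]-t)*.8
hit=r.move_straight([*cmd,.0285],speed=.03,guard=4);r.pause(.2)
e=np.array(r.read_eef_pos());print(hit,e,(e[:2]-t)*1e3,r.read_contact_force(),r.read_torque())
T=wristT();s=snapshot('wrist');save(s,'w10');np.savez('pics/w10.npz',Tw=T@s['T_tool_cam'],**s);print(r.read_time())
cv2.imwrite('pics/w10c.png',cv2.resize(s['pixels'][130:290,190:350][...,::-1],None,fx=3.7,fy=3.7,interpolation=cv2.INTER_CUBIC))
s=snapshot('side');save(s,'s10')
i=s['pixels'][...,::-1];cv2.imwrite('pics/s10c.png',cv2.resize(i[170:240,230:330],None,fx=8,fy=8,interpolation=cv2.INTER_CUBIC))
E
```

```text
[ 0.47194157 -0.06781989  0.05219181] [ 0.47114503 -0.06747236]
[ 0.4712747  -0.06750287  0.04610837] [ 0.12966827 -0.03050823]
False [ 0.47129094 -0.06748394  0.02873813] [ 0.14591427 -0.0115763 ] [ 0.15815952 -0.17607515 -0.67993812] [0.00310444 0.00839983 0.06316651]
32.1833
```

View pics/w10c.png

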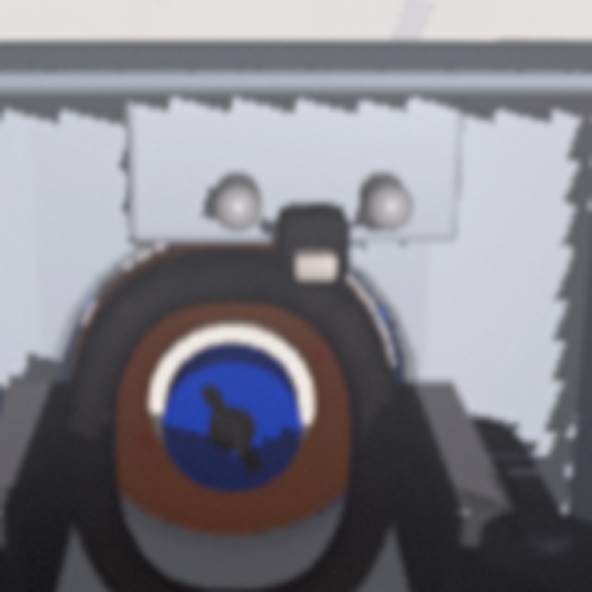

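View pics/s10c.png

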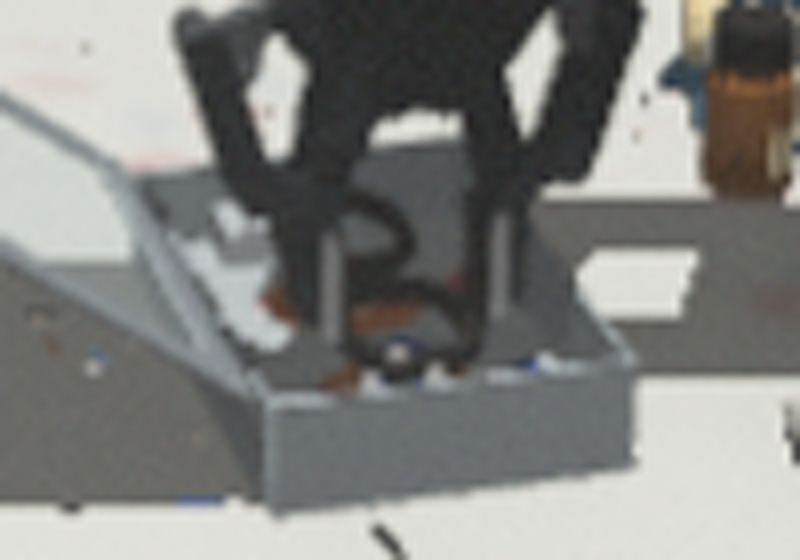

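The lug is centred between the pins in x (277–348 against pins at 238 and 386). It's about 1 mm short along y, so I'll shift it, lower a touch and release.

```bash
python3 - <<'E'
from h import *
ux=np.array([np.cos(TY),np.sin(TY)]);uy=np.array([-ux[1],ux[0]])
t=np.array([.471145,-.06747])-.0001*ux+.0010*uy
hit=r.move_straight([*t,.0270],speed=.02,guard=4);r.pause(.2);print(hit,r.read_eef_pos(),r.read_contact_force())
eoat.release();print(r.read_contact_force(),r.read_finger_gap(),r.read_eef_pos())
r.move_straight([*t,.12],speed=.15)
r.reach([.485,-.045,.17],Rd(0));r.pause(.2)
T=wristT();s=snapshot('wrist');save(s,'w11');np.savez('pics/w11.npz',Tw=T@s['T_tool_cam'],**s);print(r.read_time())
cv2.imwrite('pics/w11c.png',cv2.resize(s['pixels'][130:330,160:330][...,::-1],None,fx=3,fy=3,interpolation=cv2.INTER_CUBIC))
s=snapshot('side');save(s,'s11')
i=s['pixels'][...,::-1];cv2.imwrite('pics/s11c.png',cv2.resize(i[150:240,210:330],None,fx=6,fy=6,interpolation=cv2.INTER_CUBIC))
np.savez('pics/s11.npz',**s)
E
```

```text
False [ 0.47078094 -0.06651182  0.02699941] [-0.33154358  0.24372095  0.84432509]
[-0.18832269 -0.01732638 -0.1840501 ] 0.9966398036489489 [ 0.4707996  -0.06653499  0.02701708]
34.6
```

View pics/w11c.png

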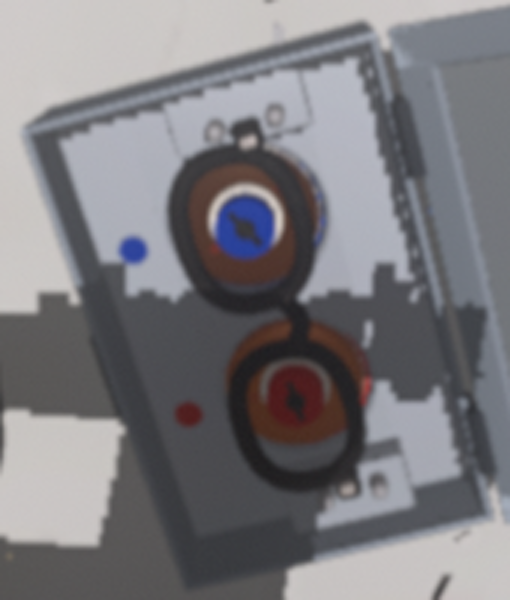

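View pics/s11c.png

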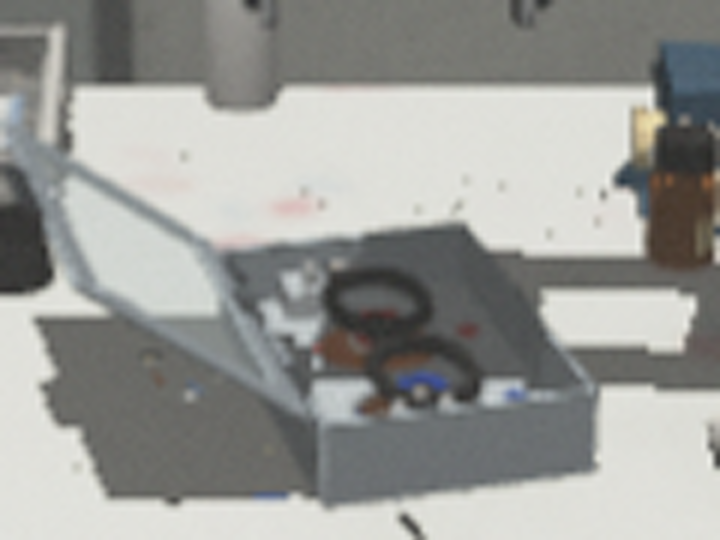

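```bash
python3 - <<'E'
from h import *
s=dict(np.load('pics/w11.npz'));Tw=s['Tw'].copy();Tw[0,3]+=.00075;W=cloud(s,Tw)
im=s['pixels'].astype(int).sum(-1)
cv2.imwrite('pics/w11L.png',cv2.resize(s['pixels'][160:190,220:260][...,::-1],None,fx=12,fy=12,interpolation=cv2.INTER_CUBIC))
g=np.clip(s['pixels'][275:305,255:300].astype(float)*1.8,0,255).astype(np.uint8)
cv2.imwrite('pics/w11R.png',cv2.resize(g[...,::-1],None,fx=12,fy=12,interpolation=cv2.INTER_CUBIC))
ux=np.array([np.cos(TY),np.sin(TY)]);uy=np.array([-ux[1],ux[0]])
L=(W[...,:2]-TC)@np.stack([ux,uy],1)
m=(np.abs(L[...,0])<.024)&(np.abs(L[...,1])<.07)&(W[...,2]>.026)&(im<260)
for y0 in np.arange(-.07,.07,.01):
    q=m&(L[...,1]>=y0)&(L[...,1]<y0+.01)
    if q.sum()>3: print(round(y0,2),q.sum(),np.median(W[q][:,2]).round(4),np.percentile(W[q][:,2],90).round(4),'x',(L[q][:,0].min()*1e3).round(1),(L[q][:,0].max()*1e3).round(1))
print('y ext',L[m][:,1].min(),L[m][:,1].max())
E
python3 -c "
import cv2,numpy as np
a=cv2.imread('pics/w11L.png');b=cv2.imread('pics/w11R.png')
o=np.zeros((a.shape[0]+b.shape[0],max(a.shape[1],b.shape[1]),3),np.uint8);o[:a.shape[0],:a.shape[1]]=a;o[a.shape[0]:,:b.shape[1]]=b;o=cv2.resize(o,None,fx=.8,fy=.8);cv2.imwrite('pics/w11LR.png',o)"
```

```text
-0.07 37 0.0306 0.0318 x -7.8 12.8
-0.06 226 0.0306 0.0318 x -18.9 17.9
-0.05 117 0.0306 0.0317 x -21.8 19.8
-0.04 118 0.0307 0.0319 x -23.5 21.4
-0.03 126 0.0307 0.0318 x -22.8 21.3
-0.02 177 0.0306 0.0316 x -20.5 18.9
-0.01 167 0.0304 0.0318 x -14.4 13.0
0.0 100 0.0308 0.0317 x -12.9 12.0
0.01 237 0.0305 0.0317 x -20.4 18.5
0.02 138 0.0306 0.0317 x -21.2 21.2
0.03 137 0.0306 0.0316 x -22.2 21.6
0.04 147 0.0308 0.032 x -21.6 21.2
0.05 220 0.0309 0.032 x -23.9 23.8
0.06 4836 0.2489 0.2562 x -24.0 24.0
y ext -0.06749268872417653 0.06999099604131458
```

View pics/w11LR.png

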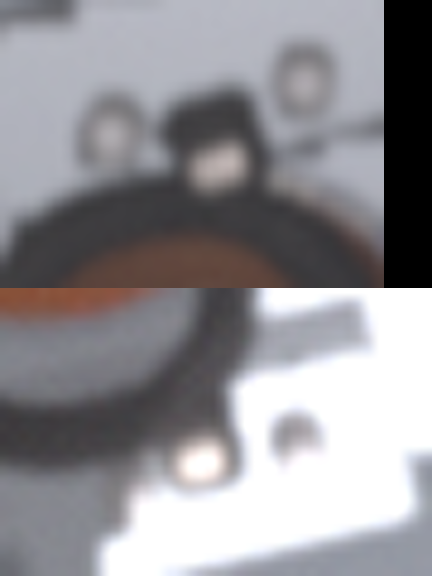

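The frame is flat at a uniform height end to end, and both lugs sit between their pins. Next I'll measure the cover angle.

```bash
python3 - <<'E'
from h import *
for f in('w11','w5'):
    s=dict(np.load('pics/%s.npz'%f));Tw=s['Tw'].copy();Tw[0,3]+=.00075;W=cloud(s,Tw)
    ux=np.array([np.cos(TY),np.sin(TY)]);uy=np.array([-ux[1],ux[0]])
    L=(W[...,:2]-TC)@np.stack([ux,uy],1);z=W[...,2]
    for x0 in np.arange(.05,.19,.01):
        q=(L[...,0]>=x0)&(L[...,0]<x0+.01)&(np.abs(L[...,1])<.02)&(z<.2)
        if q.sum()>3: print(f,x0.round(2),q.sum(),np.percentile(z[q],[5,50,95]).round(4))
q=(np.abs(L[...,1])<.03)&(z>.09)&(z<.2)&(L[...,0]>.09)
print(L[q][:,0].max(),L[q][:,1].min(),L[q][:,1].max(),z[q].max())
E
```

```text
w11 0.05 464 [-0.0005  0.0357  0.0415]
w11 0.06 496 [0.0411 0.0452 0.0476]
w11 0.07 525 [0.048  0.0517 0.0556]
w11 0.08 509 [0.056  0.0595 0.0632]
w11 0.09 518 [0.0635 0.0671 0.0706]
w11 0.1 676 [0.0709 0.0747 0.0784]
w11 0.11 723 [0.0787 0.0824 0.0859]
w11 0.12 779 [0.0862 0.0898 0.0935]
w11 0.13 905 [0.0937 0.0984 0.1024]
w11 0.14 941 [0.1025 0.1061 0.1098]
w11 0.15 362 [0.1093 0.1112 0.1126]
w5 0.05 463 [-0.0005  0.0356  0.0414]
w5 0.06 478 [0.0419 0.0454 0.0477]
w5 0.07 520 [0.0481 0.0517 0.0557]
w5 0.08 533 [0.0559 0.0595 0.0631]
w5 0.09 521 [0.0635 0.0671 0.0705]
w5 0.1 660 [0.0708 0.0746 0.0784]
w5 0.11 717 [0.0787 0.0823 0.086 ]
w5 0.12 760 [0.0863 0.0899 0.0934]
w5 0.13 910 [0.0936 0.0985 0.1026]
w5 0.14 908 [0.1028 0.1063 0.1099]
w5 0.15 359 [0.1095 0.1112 0.1126]
0.15501081210049483 -0.02999809612724109 0.029987385762170648 0.11355822777280347
```

The cover is at about 2.49 rad, with the lip edge at tray (154, 0, 112.7) mm. I'll push it from behind along the arc.

```bash
cat > cov.py <<'E'
from h import *
h,t=.011,.004
A=TY-np.pi/2
def tcp(th):
    c,s=np.cos(th),np.sin(th)
    if th>=np.pi/2:
        x=.0565-.1225*c+t*s+h; z=.0385+.1225*s+t*min(c,0)-.015
    else:
        x=.0565-.1075*c+t*s+h; z=.0385+.1075*s+t*c
    return [*tray(x,0),z]
E
python3 - <<'E'
from cov import *
ths=np.linspace(2.45,1.45,6)
for th in list(ths)+[1.2,.6,.0]:
    print(round(th,2),np.round(tcp(th),3),planner.solve_ik(tcp(th),Rd(A)) is not None)
eoat.gripper_close(30)
r.reach([*tray(.185,0),.19],Rd(A));r.pause(.1);print(r.read_eef_pos(),r.read_time())
r.move_straight([*tray(.185,0),.095],speed=.15)
print(r.read_contact_force())
for th in ths:
    hit=r.move_straight(tcp(th),speed=.12,guard=20);print(round(th,2),hit,np.round(r.read_contact_force(),1))
    if hit: break
print(r.read_time())
s=snapshot('side');save(s,'s12')
E
```

```text
2.45 [ 0.639 -0.057  0.099] True
2.25 [ 0.623 -0.062  0.116] True
2.05 [ 0.604 -0.067  0.13 ] True
1.85 [ 0.582 -0.073  0.14 ] True
1.65 [ 0.559 -0.079  0.145] True
1.45 [ 0.537 -0.085  0.146] True
1.2 [ 0.512 -0.092  0.14 ] True
0.6 [ 0.463 -0.106  0.103] True
0.0 [ 0.442 -0.111  0.042] True
[ 0.65866204 -0.05175061  0.18988436] 36.7417
[-0.76473211 -0.0442581   0.04091471]
2.45 False [1.3 0.3 0.4]
2.25 False [3.1 0.8 0.9]
2.05 False [ 0.1 -0.1  0.3]
1.85 False [ 0.6  0.8 -0.1]
1.65 False [0.6 0.  0.3]
1.45 False [ 0.6 -0.3  0.8]
39.5917
```

View pics/s12.png

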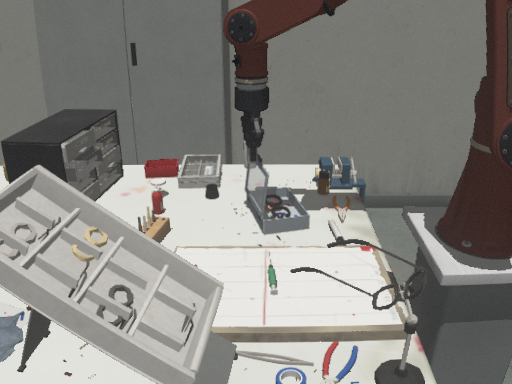

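The cover is now upright in front of the finger (258,170). I'll continue over the top and down.

```bash
python3 - <<'E'
from cov import *
for th in [1.25,1.05,.85,.65,.45,.25,.1,.03]:
    hit=r.move_straight(tcp(th),speed=.1,guard=20);print(round(th,2),hit,np.round(r.read_contact_force(),1))
    if hit: break
p=tcp(0.);p[2]-=.002
if not hit: print(r.move_straight(p,speed=.03,guard=8),r.read_eef_pos(),np.round(r.read_contact_force(),1))
print(r.read_time())
s=snapshot('side');save(s,'s13')
i=s['pixels'][...,::-1];cv2.imwrite('pics/s13c.png',cv2.resize(i[130:250,190:350],None,fx=5,fy=5))
E
```

```text
1.25 False [0.9 0.4 0.2]
1.05 False [-0.4 -0.5  0. ]
0.85 False [ 1.1 -0.1  0.6]
0.65 False [-0.1 -0.   0.3]
0.45 False [ 0.7  0.6 -0.2]
0.25 False [ 0.3 -0.4  0.7]
0.1 False [-0.5  1.  -0.9]
0.03 False [0.  0.7 0. ]
True [ 0.44331515 -0.11154719  0.04189879] [-2.3  0.8  6.8]
42.6417
```

View pics/s13c.png

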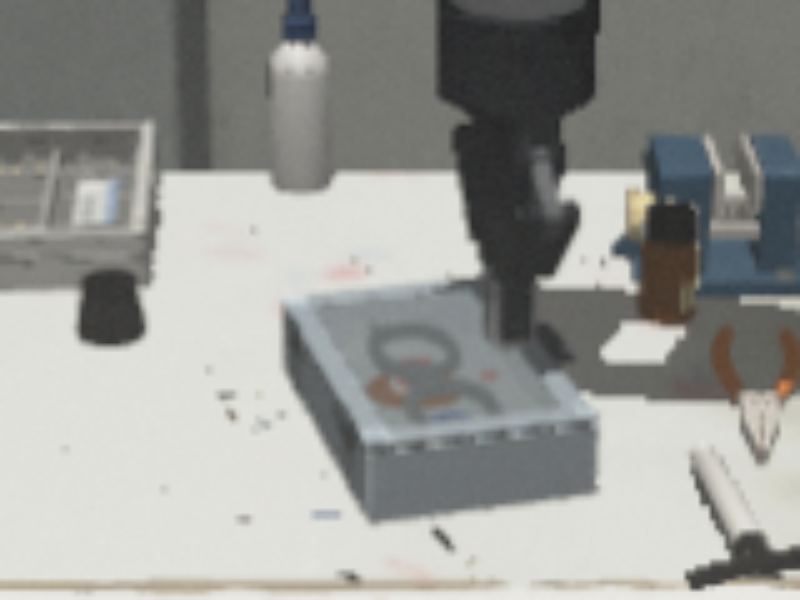

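```bash
python3 - <<'E'
from cov import *
p=tcp(0.);p[2]-=.0045
print(r.move_straight(p,speed=.02,guard=10),r.read_eef_pos(),np.round(r.read_contact_force(),1))
q=tcp(0.)
r.move_straight([q[0],q[1],.15],speed=.15)
r.reach([.485,-.045,.19],Rd(0));r.pause(.2)
T=wristT();s=snapshot('wrist');save(s,'w14');Tw=T@s['T_tool_cam'];Tw[0,3]+=.00075;W=cloud(s,Tw);print(r.read_time())
ux=np.array([np.cos(TY),np.sin(TY)]);uy=np.array([-ux[1],ux[0]])
L=(W[...,:2]-TC)@np.stack([ux,uy],1);z=W[...,2]
for a,b in((-.065,-.057),(-.054,-.044),(.045,.053)):
  for c,d in ((-.075,-.02),(-.018,.018),(.02,.08)):
    k=(L[...,0]>a)&(L[...,0]<b)&(L[...,1]>c)&(L[...,1]<d);print(a,c,k.sum(),np.nanmedian(z[k]).round(4))
cv2.imwrite('pics/w14c.png',cv2.resize(s['pixels'][130:330,150:350][...,::-1],None,fx=3,fy=3,interpolation=cv2.INTER_CUBIC))
s=snapshot('side');save(s,'s14');cv2.imwrite('pics/s14c.png',cv2.resize(s['pixels'][140:300,190:350][...,::-1],None,fx=3.7,fy=3.7))
E
```

```text
True [ 0.44331956 -0.1115719   0.04182843] [-1.7  1.6  9.6]
45.0917
-0.065 -0.075 14 0.0415
-0.065 -0.018 259 0.0416
-0.065 0.02 19 0.041
-0.054 -0.075 104 0.0417
-0.054 -0.018 316 0.0417
-0.054 0.02 597 0.0418
0.045 -0.075 323 0.0418
0.045 -0.018 278 0.0417
0.045 0.02 3356 0.2496
```

View pics/w14c.png

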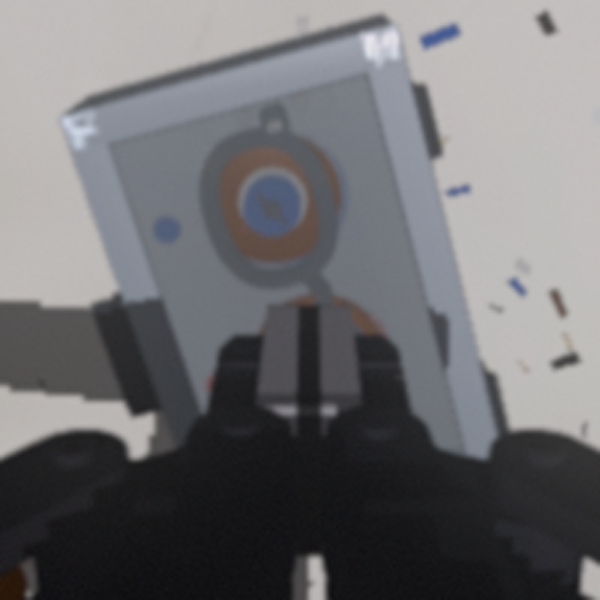

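View pics/s14c.png

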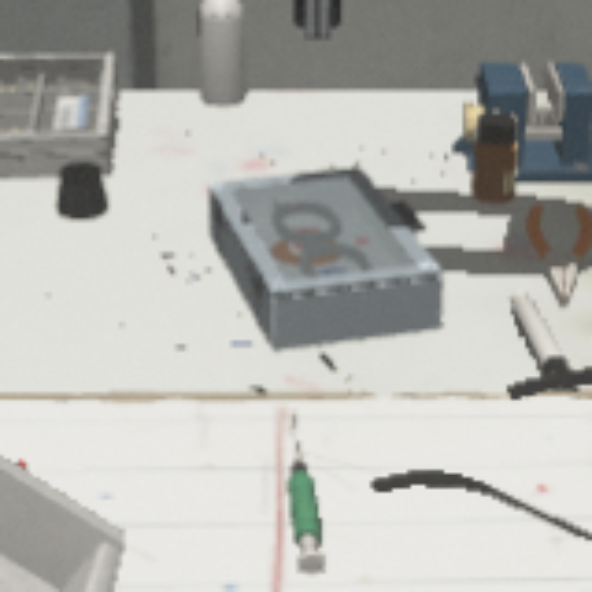

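The cover is flat: rim at 41.7 mm at the front and 41.8 mm at the back, so it's shut. The frame still sits over both lenses through the window, and the bystanders haven't moved. The arm is clear, so I'm handing in.

```bash
python3 - <<'E'
from h import *
ticket.sign_off();print(r.read_time())
E
```

```text
the job is handed in; nothing more can be done
the job is handed in; nothing more can be done
```

The job tray is made up and handed in at about 45 s of the 72 s allowed; the system gave no verdict.

- **Lenses:** I set the red-blocked lens in the red well and the blue-blocked lens in the blue well. Each touched down at the expected height (fingertips at 13.9 mm), and both looked flat in the pictures taken afterwards.
- **Frame front:** I laid it on the pillars after moving it about 1 mm to centre its left lug between the pins. Depth readings gave the same top height from end to end, 30.6 mm median and 31.8 mm at the upper end, against 32 mm expected. The left lug was clearly between both its pins. At the right, only one pin was visible, about 10 mm from the lug against 9.5 mm expected; the other was in shadow, so I did not confirm it directly.
- **Cover:** I pushed it over from behind and pressed it down with about 10 N. The rim then read 41.7 mm at the free edge and 41.8 mm at the hinge side, so it is shut.
- **Other things on the bench:** In the last side picture the bystanders stood where they were at the start. I judged this by eye, without measuring.
- **Disagreements:** The wrist camera read about 0.75 mm sideways and I corrected for it. The arm was up to about 1 mm off its commanded positions in x and y. No check failed.

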